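# Find the socket that fits the rack foot's nut

### The job

Three sockets that look the same stand on the rubber mat; try them on the big hex nut of the rack foot until you find the one that slides fully down over it. Finish while still gripping that socket, upright and fully seated on the nut, with the two sockets that do not fit standing upright on the mat or the bench. Do not knock over or push away the jar, the tin and the tape roll.

Things in the scene. Friction and masses are not known exactly. Their poses are not given: they have to be found in the camera images.
- socket_p_mid (a point): loose steel socket standing upright on the mat: dark round body 54 mm in diameter, 60 high, with on top a bright flat shank 18 mm thick, 30 wide, 44 high (104 in all, about 0.5 kg); hexagonal mouth below, 40 mm deep. Point: on its axis, half-way up, 52 mm above the rim of the mouth, 30 mm below mid-shank. z up its axis; x through the shank's 18 mm thickness and square to two flats of the mouth
- socket_q_mid (a point): a second socket, the same as socket_p outside, with the same point and axes. The three mouths differ in size, unmarked, and names tell nothing: one slides over the nut with about 1 mm of play on each side; the other two are too small and stop on top of the nut, their rim 17 mm or more above its washer. Which one fits is found by trying
- socket_r_mid (a point): a third socket, the same as socket_p outside, with the same point and axes. Fingers that close along x grip the two wide faces of the shank. The sockets start at any of the three places, at least 110 mm apart between axes, and turned anyhow
- nut_seat (a point): fixed steel hex nut on the rack foot's stud; it does not turn. Point: on its axis, on top of its round washer (64 mm), 14 mm above the bench, where the rim of a seated socket rests. z up; x square to two opposite flats (same every 60 degrees). Nut top 20 mm above the point, top edge bevelled 3 mm; stud, 24 mm thick, ends 10 mm above that. A socket goes on only with its flats parallel to the nut's
- foot: foot of a rack upright, fixed: grey plate 120 x 250 mm, 10 mm thick. Origin: on the nut's axis, at bench height; the plate reaches 50 mm to -y and 200 mm to +y. A blue upright stub, 80 x 70 mm, its top 100 mm above the bench, stands on it from 113 to 185 mm to +y of the nut's axis
- mat: the dark grey rubber mat on which the sockets stand, 240 x 380 mm, 3 mm thick, fixed; origin at the centre of its underside, x along the short side
- jar: bystander: amber glass jar with a steel cap, 68 mm in diameter, 95 mm high, standing; origin at the centre of its underside
- tin: bystander: tin can, 74 mm in diameter, 80 mm high, standing; origin at the centre of its underside
- tape_roll: bystander: cardboard-brown roll, 100 mm in outer diameter, 48 mm high, lying flat; origin at the centre of its underside

How it is judged:
At the end, for the whole second after the job is handed in: one socket is over the nut, rim within 4 mm of the washer, middle within 6 mm of the nut's axis, upright within 0.08 rad, at rest, gripped by the fingers with over 2 N (only the fitting one can); the two others stand upright within 0.1 rad, shank up, at rest on the mat or bench (((z of socket_p_mid in the frame of nut_seat between 0.046 and 0.056 m and horizontal distance between socket_p_mid and nut_seat below 0.006 m and angle between socket_p_mid's own z axis and vertical below 0.08 rad and contact force between the fingers and socket_p above 2 N and linear speed of each of socket_p, socket_q, socket_r below 0.03 m/s and angle between each of socket_q_mid, socket_r_mid's own z axis and vertical below 0.1 rad and height (world z) of socket_q_mid between 0.047 and 0.059 m and height (world z) of socket_r_mid between 0.047 and 0.059 m) or (z of socket_q_mid in the frame of nut_seat between 0.046 and 0.056 m and horizontal distance between socket_q_mid and nut_seat below 0.006 m and angle between socket_q_mid's own z axis and vertical below 0.08 rad and contact force between the fingers and socket_q above 2 N and linear speed of each of socket_q, socket_p, socket_r below 0.03 m/s and angle between each of socket_p_mid, socket_r_mid's own z axis and vertical below 0.1 rad and height (world z) of socket_p_mid between 0.047 and 0.059 m and height (world z) of socket_r_mid between 0.047 and 0.059 m) or (z of socket_r_mid in the frame of nut_seat between 0.046 and 0.056 m and horizontal distance between socket_r_mid and nut_seat below 0.006 m and angle between socket_r_mid's own z axis and vertical below 0.08 rad and contact force between the fingers and socket_r above 2 N and linear speed of each of socket_r, socket_p, socket_q below 0.03 m/s and angle between each of socket_p_mid, socket_q_mid's own z axis and vertical below 0.1 rad and height (world z) of socket_p_mid between 0.047 and 0.059 m and height (world z) of socket_q_mid between 0.047 and 0.059 m))); the arm keeps its last pose, push and grip.
It fails at once if the jar is shifted by more than 4 cm or knocked over (distance of jar from where it was at the start of the episode above 0.04 m or angle between jar's own z axis and vertical above 0.5 rad).
It fails at once if the tin is shifted by more than 4 cm or knocked over (distance of tin from where it was at the start of the episode above 0.04 m or angle between tin's own z axis and vertical above 0.5 rad).
It fails at once if the tape roll is shifted by more than 4 cm or knocked over (distance of tape_roll from where it was at the start of the episode above 0.04 m or angle between tape_roll's own z axis and vertical above 0.5 rad).
It also fails if it takes over 72 s, if anything falls off the work surface, if the arm or the gripper's body presses on something with over 40 N, if the wrist force passes 120 N, or if a joint passes its speed limit or range.

### The arm

A 6-joint arm with a two-finger parallel gripper is mounted at the origin on the work surface. World frame = base frame: x ahead of the robot, y to its left, z up, the work surface at z = 0. Lengths are in m, angles in rad, forces in N, time in s.
With the tool pointing down it reaches from about 0.325 to 0.775 m from the base axis. Payload 5.5 kg.
Tool frame: the origin (TCP) lies midway between the tips of the shut fingers; the grasp point (between the pads) lies hold_point_z behind it (hold_point_z is the distance from the TCP to the grasp point, in m); x points along the fingers, y is the direction in which the jaws open and shut, and the axes are right-handed (so a half turn about x gives the same grasp; the last joint's range is limited). The gripper opens to 85 mm and grips with 20 to 120 N. Pads are 22 mm wide; open, the fingers measure 114 mm over their backs; the gripper's body (76 mm by 85 mm) begins 54 mm behind the grasp point. The pads swing forward as they close: fully open they stand 13 mm farther back than shut.
Start: joints at [1.226, 0.091, 1.231, -0, 1.82, -0.057], TCP at [0.17, 0.575, 0.231] pointing down, gripper open.
Joint ranges: [-2.87, 2.87], [-0.86, 2.18], [0.17, 2.46], [-1.51, 4.65], [0.06, 2.69], [-2.65, 2.65]. Speed limits (rad/s): [2.57, 2.57, 3.01, 3.14, 3.14, 3.14].

### API

Orientations are given as a 3x3 rotation matrix whose columns are the frame's x, y, z axes.
In Python, from plant import * gives the robot as it stands.
- The arm moves only by the tool apply_moves, never from a script. Its argument "targets" is a list of rows, each an object with "dp": the shift along the tool's x, y, z in mm, a list of three; "yaw": the turn about the tool's x in degrees. In form: [{"dp": [tx, ty, tz], "yaw": yaw}, ...]. A call has 1 to 12 rows; each row is the pose to reach, as a shift and turn from the pose measured when the call began, along the tool's axes at that moment; what a row does not reach only later rows make up. A row lasts 1/12 s, in which the tool goes at most 41.7 mm and 7.16 degrees, less where a joint would pass 70% of its speed; a pose out of reach is approached as far as the arm can. A call with a gripper value outside its range is refused whole. "claw" is the finger opening in mm, from 0 to 85.4, set as the call begins (left out, the last holds). The fingers move at their own pace and stop on an object; "force" is the grip in N (left out, the last holds). Time passes only in rows, so rows that repeat a pose let the fingers close. It gives the time, the measured TCP pose, the force and the opening at its end, in the units of the state.
- sense(): the state, without advancing time (a new reading comes with each control period).
- snapshot(name): name is "side" or "top" or "wrist"; returns the picture (384x512x3 uint8, red, green, blue); there is no depth.
- camera_model(name): a dict with "fx", "fy", "cx", "cy" (pixels), "camera_from_world" (4x4, takes a point from world to camera coordinates). Camera axes: x right, y down, z forward; pixel columns grow to the right and rows downward; lengths in m; the calibration is good to about 2 mm. The wrist camera is an equidistant fisheye: a pixel r from the principal point sees the ray r / f radians off the axis. A picture is of the moment at which its call begins: read the wrist's pose just before it. camera_model takes no time and is no camera call; for the wrist camera it gives the pose at the moment of the call.
- job_done(): hands the job in, once; it reports no verdict.
The state is a dict: "time": time; "qpos": joint angles; "qd": joint speeds; "tau": joint torques, N m; "ee_pos": TCP position; "orientation": TCP orientation; "contact_force": force on the tool from outside, world axes, zero at the start; "wrist_torque": the same for the moment, N m; "finger_gap": finger opening in m.
Only numpy, scipy, OpenCV 4.12 (cv2) and the standard library are available. Lean on these libraries where they do the work, as an engineer would, in place of code of your own. Each camera call takes 0.05 s, during which the arm holds its last target.

## Working session

There is one attempt and no reset: what is moved stays moved. The work goes in short steps, Python scripts to look and compute and a tool call to move; the robot and the scene stay as the last step left them, time stands still between calls to the robot, and variables do not carry over. Pictures are saved under pics/ and viewed, and the job is handed in when it is done.

Besides the shell and the picture viewer there is one more tool, called by a JSON object that holds its "fn" and its "kwargs". apply_moves: Moves the arm, as the interface text tells. Its arguments: {"type":"object","properties":{"targets":{"type":"array"},"claw":{"type":"number"},"force":{"type":"number"}},"required":["targets"]}

```bash
ls; mkdir -p pics; python3 - <<'E'
from plant import *
import cv2,numpy as np
s=sense();print(s)
for n in ("side","top","wrist"):
    m=camera_model(n);print(n,m)
    cv2.imwrite(f"pics/a_{n}.png",snapshot(n)[:,:,::-1])
try: print(hold_point_z)
except Exception as e: print(e)
E
```

```text
pics
{'time': 0.0, 'qpos': array([ 1.22630700e+00,  9.18446622e-02,  1.23192166e+00,  6.63923702e-06,
        1.81981643e+00, -5.67166624e-02]), 'qd': array([ 2.88124196e-04, -7.07230936e-04,  5.16813231e-04, -8.43501082e-05,
       -4.03699719e-04, -3.41163901e-04]), 'tau': array([-1.34189118e-03, -4.58728731e+01, -4.18024778e+01, -2.95239470e-04,
        1.18041146e-02, -8.56454449e-06]), 'ee_pos': array([0.17019802, 0.57504149, 0.23013919]), 'orientation': array([[-6.78143767e-04,  2.83814954e-01,  9.58878831e-01],
       [-1.87100090e-03,  9.58877013e-01, -2.83815739e-01],
       [-9.99998020e-01, -1.98653103e-03, -1.19238434e-04]]), 'contact_force': array([ 0.46121635, -0.09092078,  0.69473904]), 'wrist_torque': array([-0.02797168, -0.01974986, -0.00011249]), 'finger_gap': 0.08540742649694198}
side {'fx': 364.5746185972048, 'fy': 364.5746185972048, 'cx': 257.3624886449966, 'cy': 188.12501359190694, 'camera_from_world': array([[-0.9870158 , -0.16016567,  0.01211484,  0.62044746],
       [-0.08483631,  0.45578151, -0.88603951,  0.13719243],
       [ 0.1363914 , -0.87556278, -0.46345141,  0.75220989],
       [ 0.        ,  0.        ,  0.        ,  1.        ]])}
top {'fx': 469.234971075102, 'fy': 469.234971075102, 'cx': 254.76626039456565, 'cy': 190.67825752922386, 'camera_from_world': array([[-0.01864844, -0.9997318 ,  0.01373199, -0.01680604],
       [-0.98267701,  0.01579398, -0.18465225,  0.60642632],
       [ 0.18438584, -0.01693759, -0.98270798,  1.21134606],
       [ 0.        ,  0.        ,  0.        ,  1.        ]])}
wrist {'fx': 297.3186396354542, 'fy': 297.3186396354542, 'cx': 256.33419283505265, 'cy': 193.00831497171097, 'camera_from_world': array([[ 0.28553079,  0.95836488, -0.0029873 , -0.59866549],
       [ 0.90740159, -0.26934142,  0.32261052, -0.04120247],
       [ 0.30837399, -0.09482592, -0.94652709,  0.38113338],
       [ 0.        ,  0.        ,  0.        ,  1.        ]])}
0.0187
```

View pics/a_side.png

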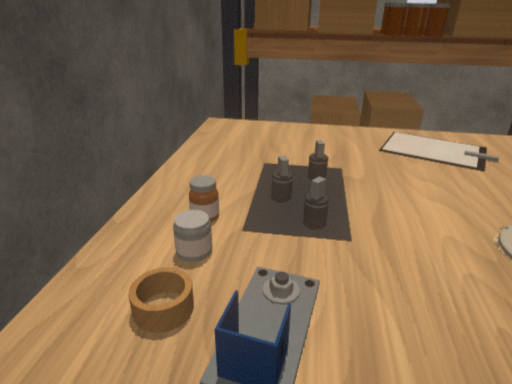

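View pics/a_top.png

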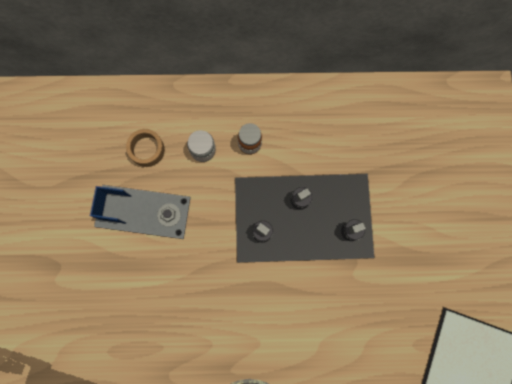

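View pics/a_wrist.png

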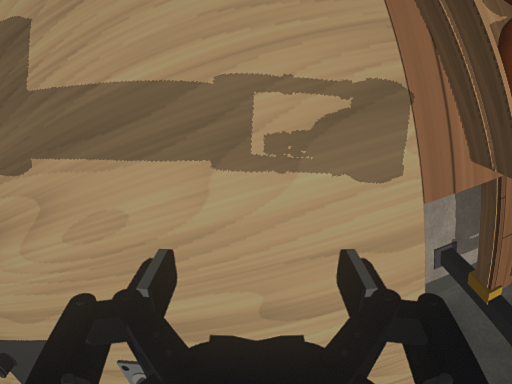

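The top view shows three sockets on the mat (shanks near (262,230), (303,194), (358,229)) and the nut near (168,214). The bystanders are up-left: tape (145,148), tin (201,145), jar (250,137).

```bash
cat > h.py <<'E'
from plant import *
import cv2,numpy as np
def ray(m,u,v,wrist=False):
    T=m["camera_from_world"];R=T[:3,:3];c=-R.T@T[:3,3]
    x=(u-m["cx"])/m["fx"];y=(v-m["cy"])/m["fy"]
    if wrist:
        r=np.hypot(x,y); d=np.array([np.sin(r)*x/r,np.sin(r)*y/r,np.cos(r)]) if r>1e-9 else np.array([0,0,1.])
    else: d=np.array([x,y,1.])
    return c,R.T@d
def onz(m,u,v,z,wrist=False):
    c,d=ray(m,u,v,wrist);return c+d*(z-c[2])/d[2]
def proj(m,p,wrist=False):
    T=m["camera_from_world"];q=T[:3,:3]@np.array(p)+T[:3,3]
    if wrist:
        t=np.arctan2(np.hypot(q[0],q[1]),q[2]);n=np.hypot(q[0],q[1]);return m["cx"]+m["fx"]*t*q[0]/n,m["cy"]+m["fy"]*t*q[1]/n
    return m["cx"]+m["fx"]*q[0]/q[2],m["cy"]+m["fy"]*q[1]/q[2]
E
python3 - <<'E'
from h import *
m=camera_model("top")
im=cv2.imread("pics/a_top.png")
g=cv2.cvtColor(im,cv2.COLOR_BGR2GRAY)
sub=im[165:275,75:390]
cv2.imwrite("pics/a_topz.png",cv2.resize(sub[:, :130],None,fx=5,fy=5,interpolation=cv2.INTER_CUBIC))
cv2.imwrite("pics/a_topz2.png",cv2.resize(sub[:, 150:],None,fx=4,fy=4,interpolation=cv2.INTER_CUBIC))
mask=np.zeros_like(g);mask[178:260,238:370]=(g[178:260,238:370]>115)*255
cs,_=cv2.findContours(mask,cv2.RETR_EXTERNAL,cv2.CHAIN_APPROX_NONE)
for c in cs:
    if cv2.contourArea(c)<20: continue
    pts=np.array([onz(m,u,v,.107)[:2]*1000 for u,v in c[:,0]],np.float32)
    print(cv2.minAreaRect(c),cv2.minAreaRect(pts))
for n,u,v,z in [("nut",168,214,.044),("tape",145,146,.048),("tin",201,138,.08),("jar",250,130,.095),("mat1",236,178,0),("mat2",373,258,0),("p1",95,227,.01),("p2",185,237,.01),("p3",190,195,.01)]:
    print(n,onz(m,u,v,z)[:2])
E
```

```text
((262.8800048828125, 228.66001892089844), (11.0, 6.40000057220459), 36.869895935058594) ((497.552734375, -45.34623336791992), (28.062227249145508, 16.424453735351562), 51.95598602294922)
((358.5689697265625, 227.1724090576172), (6.685031890869141, 10.956025123596191), 68.19859313964844) ((497.15673828125, -290.78118896484375), (16.929800033569336, 28.41292953491211), 20.44905662536621)
((303.84613037109375, 193.2692413330078), (6.379053115844727, 10.53930377960205), 56.3099365234375) ((587.7139282226562, -153.64649963378906), (16.578350067138672, 27.861164093017578), 32.722450256347656)
nut [0.54817187 0.20766544]
tape [0.73802699 0.27324481]
tin [0.74890249 0.11574678]
jar [ 0.7647043  -0.01697547]
mat1 [0.6541177 0.0242551]
mat2 [ 0.4223773  -0.35112345]
p1 [0.52022789 0.41311431]
p2 [0.48843666 0.16588265]
p3 [0.60541292 0.1529723 ]
```

View pics/a_topz.png

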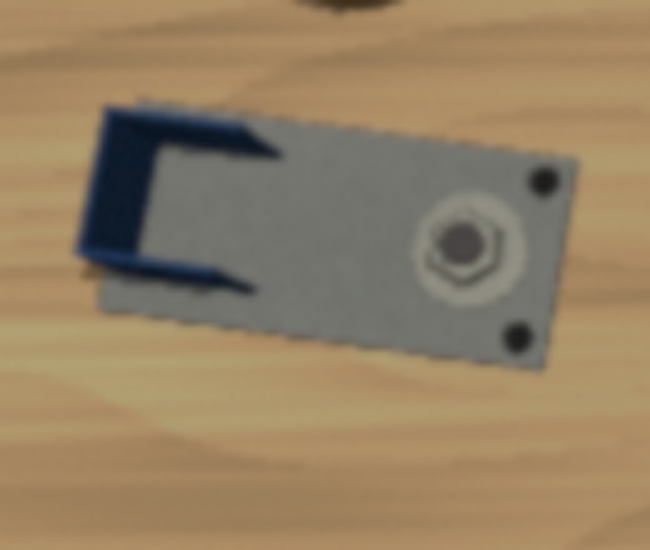

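View pics/a_topz2.png

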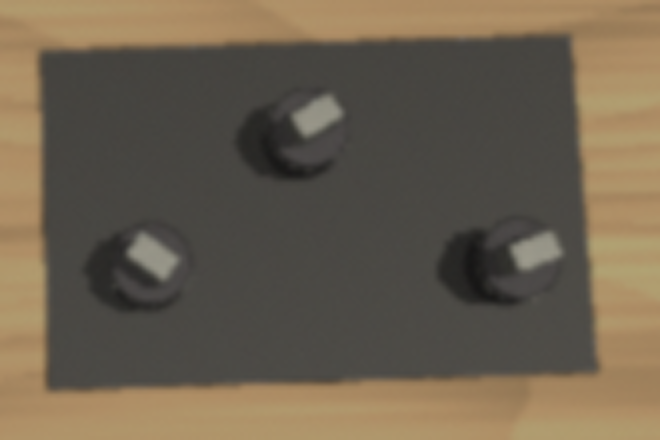

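```bash
python3 - <<'E'
from h import *
s=sense();R=s["orientation"];p=s["ee_pos"]
m=camera_model("wrist");T=m["camera_from_world"];c=-T[:3,:3].T@T[:3,3]
print("cam in tool mm",R.T@(c-p)*1000,"axes in tool",R.T@T[:3,:3].T)
print(onz(m,256,193,.044,True)-p)
# move to nut: tool delta
tgt=np.array([.548,.208,.24]);print(R.T@(tgt-p)*1000)
E
```

```text
cam in tool mm [-1.42004418e+02 -6.99001664e-02 -8.28919862e+01] axes in tool [[ 0.00123089 -0.32271959  0.94649382]
 [ 0.9999976  -0.00132013 -0.00175058]
 [ 0.00181445  0.9464937   0.32271719]]
[ 0.02746918 -0.00953603 -0.18638634]
[  -9.29213564 -244.83974103  466.43218656]
```

{"fn": "apply_moves", "kwargs": {"targets": [{"dp": [30, -245, 466], "yaw": 20}, {"dp": [30, -245, 466], "yaw": 20}, {"dp": [30, -245, 466], "yaw": 20}, {"dp": [30, -245, 466], "yaw": 20}, {"dp": [30, -245, 466], "yaw": 20}, {"dp": [30, -245, 466], "yaw": 20}, {"dp": [30, -245, 466], "yaw": 20}, {"dp": [30, -245, 466], "yaw": 20}, {"dp": [30, -245, 466], "yaw": 20}, {"dp": [30, -245, 466], "yaw": 20}, {"dp": [30, -245, 466], "yaw": 20}, {"dp": [30, -245, 466], "yaw": 20}]}}

```text
time: 1.15
ee_pos: [0.5289, 0.2252, 0.202]
orientation: [[-0.001, 0.595, 0.804], [-0.001, 0.804, -0.595], [-1.0, -0.002, 0.0]]
contact_force: [-0.6, 1.6, 0.8]
finger_gap: 0.0855
```

{"fn": "apply_moves", "kwargs": {"targets": [{"dp": [0, 0, 0], "yaw": 0}]}}

```text
time: 1.23
ee_pos: [0.5325, 0.2196, 0.2001]
orientation: [[-0.001, 0.6, 0.8], [-0.005, 0.8, -0.6], [-1.0, -0.005, 0.002]]
contact_force: [0.8, 0.3, -1.5]
finger_gap: 0.0853
```

{"fn": "apply_moves", "kwargs": {"targets": [{"dp": [0, 0, 20], "yaw": 0}, {"dp": [0, 0, 20], "yaw": 0}, {"dp": [0, 0, 20], "yaw": 0}, {"dp": [0, 0, 20], "yaw": 0}]}}

```text
time: 1.57
ee_pos: [0.5479, 0.2081, 0.1999]
orientation: [[-0.002, 0.6, 0.8], [-0.005, 0.8, -0.6], [-1.0, -0.005, 0.001]]
contact_force: [0.2, 0.0, -0.2]
finger_gap: 0.0855
```

```bash
python3 - <<'E'
from h import *
s=sense();print(s["ee_pos"],s["qd"].round(3))
m=camera_model("wrist");im=snapshot("wrist")[:,:,::-1]
import pickle;pickle.dump(m,open("nut_m.pkl","wb"));cv2.imwrite("pics/nut1.png",im)
u,v=proj(m,[.548,.208,.034],True);print(u,v)
a,b=int(v)-70,int(u)-70
cv2.imwrite("pics/nut1z.png",cv2.resize(im[a:a+140,b:b+140],None,fx=4,fy=4,interpolation=cv2.INTER_CUBIC));print(a,b)
E
```

```text
[0.54794333 0.20811766 0.19985951] [ 0.016 -0.013  0.    -0.001 -0.    -0.001]
257.4810016185992 173.34554527046754
103 187
```

View pics/nut1z.png

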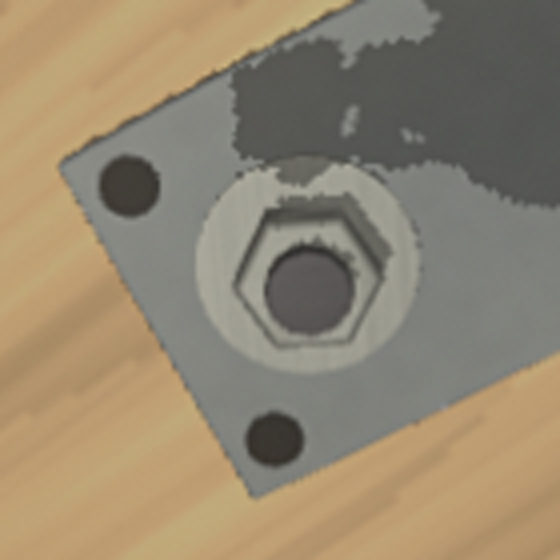

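View pics/nut1.png

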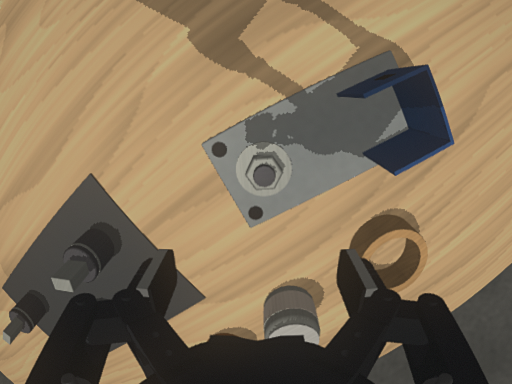

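Wrist view shows the nut centred at about (264,174), one flat roughly parallel to the image rows, and nothing near the fingers. I'll go lower for a sharper measurement.

{"fn": "apply_moves", "kwargs": {"targets": [{"dp": [40, 0, 0], "yaw": 0}, {"dp": [80, 0, 0], "yaw": 0}, {"dp": [80, 0, 0], "yaw": 0}, {"dp": [80, 0, 0], "yaw": 0}, {"dp": [80, 0, 0], "yaw": 0}, {"dp": [80, 0, 0], "yaw": 0}]}}

```text
time: 2.12
ee_pos: [0.5492, 0.209, 0.1243]
orientation: [[0.004, 0.599, 0.801], [-0.003, 0.801, -0.599], [-1.0, 0.0, 0.005]]
contact_force: [1.1, -0.7, 0.1]
finger_gap: 0.0853
```

```bash
python3 - <<'E'
from h import *
import pickle
s=sense();print(s["ee_pos"],s["qd"].round(3),s["contact_force"])
m=camera_model("wrist");im=snapshot("wrist")[:,:,::-1]
pickle.dump((m,s),open("nut2_m.pkl","wb"));cv2.imwrite("pics/nut2.png",im)
u,v=proj(m,[.548,.208,.034],True);print(u,v)
a,b=int(v)-55,int(u)-55
cv2.imwrite("pics/nut2z.png",cv2.resize(im[a:a+100,b:b+110],None,fx=6,fy=6,interpolation=cv2.INTER_CUBIC));print(a,b)
E
```

```text
[0.54918649 0.20898425 0.12429874] [-0.005 -0.003 -0.004 -0.    -0.007 -0.001] [ 1.05182457 -0.65925901  0.07869769]
254.9553564905147 196.21169404916577
141 199
```

View pics/nut2z.png

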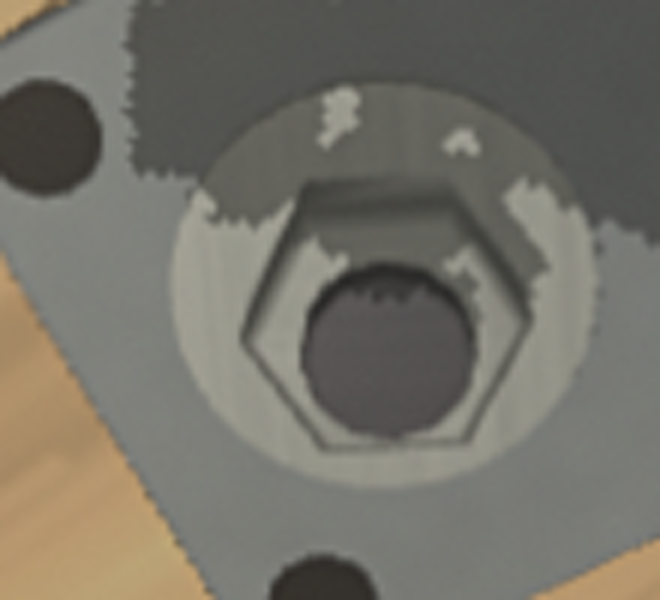

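```bash
python3 - <<'E'
from h import *
import pickle
m,s=pickle.load(open("nut2_m.pkl","rb"))
f=lambda x,y,z:onz(m,(x+.5)/6-.5+199,(y+.5)/6-.5+141,z,True)[:2]*1000
P=[f(x,y,.031) for x,y in [(242,340),(322,450),(467,441),(530,322)]]
for p in P: print(p)
print("centre",(P[0]+P[3])/2,"diam",np.linalg.norm(P[0]-P[3]))
ang=lambda a,b:np.degrees(np.arctan2(*(b-a)[::-1]))
print("diag ang",ang(P[0],P[3]),"edges",ang(P[0],P[1])%60,ang(P[1],P[2])%60,ang(P[2],P[3])%60, ang(P[0],P[3])%60)
W=[f(x,y,.014) for x,y in [(170,285),(598,285),(385,80),(385,488),(235,435),(535,435)]]
A=np.array([[2*p[0],2*p[1],1] for p in W]);b=[p@p for p in W];q=np.linalg.lstsq(A,b,rcond=None)[0];print("washer",q[:2],np.sqrt(q[2]+q[:2]@q[:2]))
S=[f(x,y,.044) for x,y in [(302,350),(476,350),(388,264),(388,438)]]
A=np.array([[2*p[0],2*p[1],1] for p in S]);b=[p@p for p in S];q=np.linalg.lstsq(A,b,rcond=None)[0];print("stud",q[:2],np.sqrt(q[2]+q[:2]@q[:2]))
E
```

```text
[541.49544256 195.98080482]
[561.60545091 194.81648771]
[572.97594966 212.27359447]
[563.5725594  229.86963177]
centre [552.53400098 212.9252183 ] diam 40.445663301822876
diag ang 56.91748222382993 edges 56.68642276147789 56.92222302127892 58.120219189222 56.91748222382993
washer [552.74315584 213.03762478] 32.20751639328186
stud [551.33603894 213.99472984] 11.944130478451708
```

{"fn": "apply_moves", "kwargs": {"targets": [{"dp": [-40, 0, 0], "yaw": 7}, {"dp": [-76, -20, 10], "yaw": 14}, {"dp": [-76, -235, 111], "yaw": 91}, {"dp": [-76, -235, 111], "yaw": 91}, {"dp": [-76, -235, 111], "yaw": 91}, {"dp": [-76, -235, 111], "yaw": 91}, {"dp": [-76, -235, 111], "yaw": 91}, {"dp": [-76, -235, 111], "yaw": 91}, {"dp": [-76, -235, 111], "yaw": 91}, {"dp": [-76, -235, 111], "yaw": 91}, {"dp": [-76, -235, 111], "yaw": 91}, {"dp": [-76, -235, 111], "yaw": 91}]}}

```text
time: 3.17
ee_pos: [0.4978, -0.0461, 0.2037]
orientation: [[0.009, 0.84, -0.542], [-0.003, -0.542, -0.84], [-1.0, 0.009, -0.002]]
contact_force: [0.8, -0.4, 0.0]
finger_gap: 0.0853
```

{"fn": "apply_moves", "kwargs": {"targets": [{"dp": [0, 0, 0], "yaw": 6}, {"dp": [0, 0, 0], "yaw": 6}, {"dp": [0, 0, 0], "yaw": 6}]}}

```text
time: 3.42
ee_pos: [0.4985, -0.0463, 0.2061]
orientation: [[0.013, 0.781, -0.624], [-0.004, -0.624, -0.781], [-1.0, 0.012, -0.005]]
contact_force: [-0.8, 0.2, -0.1]
finger_gap: 0.0855
```

```bash
cat > look.py <<'E'
from h import *
import pickle,sys
n=sys.argv[1];x,y,z=map(float,sys.argv[2:5]);h=int(sys.argv[5]) if len(sys.argv)>5 else 50
s=sense();R=s["orientation"];print(s["ee_pos"].round(4),"psi",np.degrees(np.arctan2(R[1,1],R[0,1])).round(2),"qd",np.abs(s["qd"]).max().round(3),"q6",s["qpos"][5].round(2),"gap",s["finger_gap"],s["contact_force"].round(1))
m=camera_model("wrist");im=snapshot("wrist")[:,:,::-1]
u,v=proj(m,[x,y,z],True);a,b=max(int(v)-h,0),max(int(u)-h,0)
pickle.dump((m,s,a,b),open(n+".pkl","wb"));cv2.imwrite(f"pics/{n}.png",im)
cv2.imwrite(f"pics/{n}z.png",cv2.resize(im[a:a+2*h,b:b+2*h],None,fx=6,fy=6,interpolation=cv2.INTER_CUBIC));print(u,v,a,b)
E
python3 look.py sA .4975 -.0453 .107 48
python3 - <<'E'
from h import *
import pickle
m=pickle.load(open("nut_m.pkl","rb"))
a=lambda p,q:(lambda P,Q:np.degrees(np.arctan2(*(Q-P)[:2][::-1])))(onz(m,*p,.01,True),onz(m,*q,.01,True))
z=lambda x,y:((x+.5)/4-.5+187,(y+.5)/4-.5+103)
print(a(z(62,163),z(256,496)),a(z(256,496),z(555,350)),a(z(62,163),z(340,10)))
E
```

```text
[ 0.4985 -0.0463  0.2061] psi -38.65 qd 0.019 q6 0.51 gap 0.08546182495795858 [-0.8  0.2 -0.1]
253.07257177248576 194.15165997097853 146 205
-9.096063434851558 81.04318198077563 81.53868733473398
```

View pics/sAz.png

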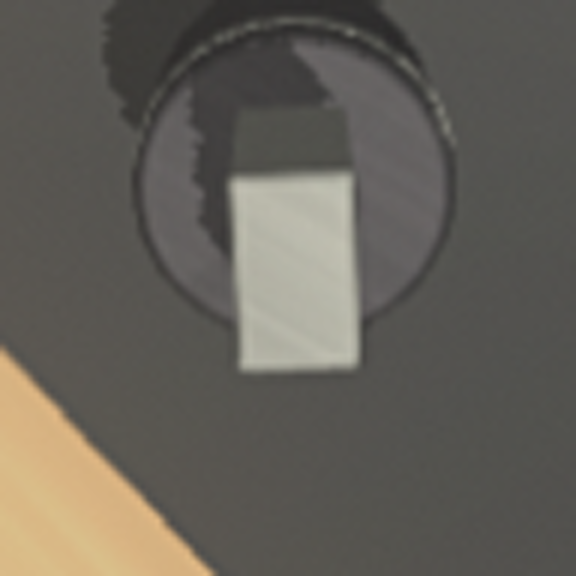

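Socket A's shank is seen at zoom (295,272), slightly rotated versus the jaws. I'll measure it with a bright mask.

```bash
cat > shank.py <<'E'
from h import *
import pickle,sys
def shank(n,z=.107,thr=150):
    m,s,a,b=pickle.load(open(n+".pkl","rb"))
    im=cv2.imread(f"pics/{n}.png")[a:a+96,b:b+96]
    big=cv2.resize(im,None,fx=6,fy=6,interpolation=cv2.INTER_CUBIC).astype(int)
    mask=((big.min(2)>thr)&(big[:,:,2]-big[:,:,0]<40)).astype(np.uint8)
    cs,_=cv2.findContours(mask,cv2.RETR_EXTERNAL,cv2.CHAIN_APPROX_NONE)
    c=min((c for c in cs if cv2.contourArea(c)>8000),key=lambda c:np.linalg.norm(c[:,0].mean(0)-288))
    P=np.array([onz(m,(x+.5)/6-.5+b,(y+.5)/6-.5+a,z,True)[:2]*1000 for x,y in c[:,0]],np.float32)
    r=cv2.minAreaRect(P);(w,h),t=r[1],r[2]
    ang=t if w<h else t-90
    M=cv2.moments(P.reshape(-1,1,2));ct=np.array([M["m10"],M["m01"]])/M["m00"]
    R=s["orientation"];d=R.T@np.array([*(ct/1000-s["ee_pos"][:2]),0])*1000
    psi=np.degrees(np.arctan2(R[1,1],R[0,1]));dy=(ang-psi+90)%180-90
    print("ctr",ct,r[0],"size",r[1],"xang",ang,"dpsi",dy,"tool shift y,z",d[1:],"yaw needed",-dy)
shank(sys.argv[1],*map(float,sys.argv[2:]))
E
python3 shank.py sA; python3 -c "
from plant import *
s=sense();print(s['orientation'].round(4),s['ee_pos'])"
```

```text
ctr [499.67269062 -43.70926029] (499.7233581542969, -43.64145278930664) size (28.043378829956055, 16.491573333740234) xang -36.43482208251953 dpsi 2.2108116116146164 tool shift y,z [-0.66151434 -2.75000158] yaw needed -2.2108116116146164
[[ 0.0115  0.7811 -0.6243]
 [-0.0037 -0.6243 -0.7812]
 [-0.9999  0.0114 -0.0043]] [ 0.49829785 -0.04620832  0.20546002]
```

{"fn": "apply_moves", "kwargs": {"targets": [{"dp": [35, -2, -2], "yaw": -2}, {"dp": [70, -2, -2], "yaw": -2}, {"dp": [100, -2, -2], "yaw": -2}, {"dp": [125, -2, -2], "yaw": -2}, {"dp": [137, -2, -2], "yaw": -2}, {"dp": [137, -2, -2], "yaw": -2}, {"dp": [137, -2, -2], "yaw": -2}, {"dp": [137, -2, -2], "yaw": -2}]}}

```text
time: 4.13
ee_pos: [0.5008, -0.0441, 0.0709]
orientation: [[0.015, 0.803, -0.596], [-0.004, -0.596, -0.803], [-1.0, 0.015, -0.006]]
contact_force: [1.3, 0.4, 0.6]
finger_gap: 0.0852
```

```bash
python3 look.py sA2 .4997 -.0437 .107 48; python3 -c "
from plant import *
s=sense();print(s['orientation'].round(4),s['ee_pos'])"
```

```text
[ 0.5008 -0.0441  0.0709] psi -36.59 qd 0.008 q6 0.48 gap 0.08522580171757733 [1.3 0.4 0.6]
254.45581718347165 293.40540092826325 245 206
[[ 0.0156  0.8027 -0.5961]
 [-0.0043 -0.5961 -0.8029]
 [-0.9999  0.0151 -0.0058]] [ 0.5009798  -0.04409109  0.07111549]
```

View pics/sA2.png

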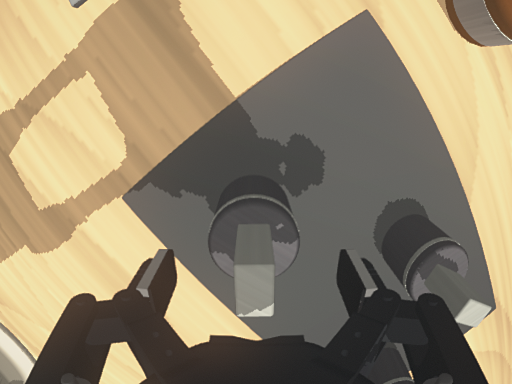

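{"fn": "apply_moves", "kwargs": {"targets": [{"dp": [2, -1, 0], "yaw": 0}, {"dp": [2, -1, 0], "yaw": 0}, {"dp": [2, -1, 0], "yaw": 0}, {"dp": [2, -1, 0], "yaw": 0}, {"dp": [2, -1, 0], "yaw": 0}, {"dp": [2, -1, 0], "yaw": 0}, {"dp": [2, -1, 0], "yaw": 0}, {"dp": [2, -1, 0], "yaw": 0}, {"dp": [2, -1, 0], "yaw": 0}, {"dp": [2, -1, 0], "yaw": 0}], "claw": 8, "force": 70}}

```text
time: 5.02
ee_pos: [0.5002, -0.0434, 0.0694]
orientation: [[0.016, 0.803, -0.596], [-0.004, -0.596, -0.803], [-1.0, 0.015, -0.006]]
contact_force: [-1.1, 0.9, 4.3]
finger_gap: 0.0173
```

```bash
python3 look.py sA3 .4997 -.0437 .107 48; python3 -c "
from plant import *
s=sense();print(s['orientation'].round(4),s['ee_pos'])"
```

```text
[ 0.5002 -0.0434  0.0694] psi -36.59 qd 0.001 q6 0.49 gap 0.017314017308150714 [-1.1  0.9  4.3]
256.514625905443 295.6712779931431 247 208
[[ 0.0157  0.8027 -0.5961]
 [-0.0042 -0.5961 -0.8029]
 [-0.9999  0.0151 -0.006 ]] [ 0.50023027 -0.04340945  0.06941571]
```

View pics/sA3.png

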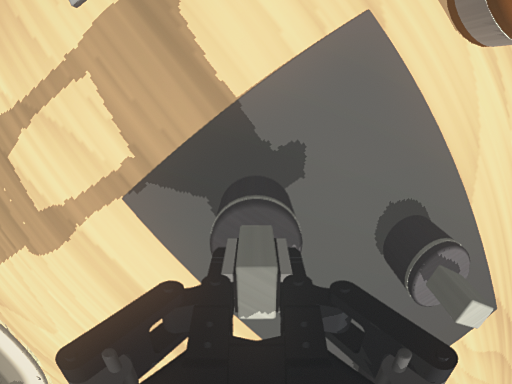

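{"fn": "apply_moves", "kwargs": {"targets": [{"dp": [-20, 0, 0], "yaw": 0}, {"dp": [-50, 0, 0], "yaw": 0}, {"dp": [-80, 0, 0], "yaw": 0}, {"dp": [-80, -15, -32], "yaw": -1}, {"dp": [-80, -30, -65], "yaw": -2}, {"dp": [-80, -46, -100], "yaw": -3}, {"dp": [-80, -62, -135], "yaw": -3}, {"dp": [-80, -78, -170], "yaw": -3}, {"dp": [-80, -94, -204], "yaw": -3}, {"dp": [-80, -108, -235], "yaw": -3}, {"dp": [-80, -109, -237], "yaw": -3}, {"dp": [-80, -109, -237], "yaw": -3}]}}

```text
time: 6.07
ee_pos: [0.5519, 0.2139, 0.1462]
orientation: [[0.012, 0.835, -0.55], [-0.006, -0.55, -0.835], [-1.0, 0.013, -0.002]]
contact_force: [-0.3, -0.9, -5.7]
finger_gap: 0.0169
```

```bash
cat > st.py <<'E'
from h import *
s=sense();R=s["orientation"];p=s["ee_pos"]
print("t",round(s["time"],2),"p",(p*1000).round(1),"psi",np.degrees(np.arctan2(R[1,1],R[0,1])).round(2),"toolx",R[:,0].round(4),"gap",s["finger_gap"].round(4),"F",s["contact_force"].round(1),"M",s["wrist_torque"].round(2),"q",s["qpos"].round(2))
print("rim",((p+R[:,0]*.0664)*1000).round(1))
E
python3 st.py
python3 - <<'E'
from h import *
im=snapshot("side")[:,:,::-1];cv2.imwrite("pics/s1.png",cv2.resize(im[150:384,150:420],None,fx=2.5,fy=2.5))
E
```

```text
Traceback (most recent call last):
  File "st.py", line 3, in <module>
    print("t",round(s["time"],2),"p",(p*1000).round(1),"psi",np.degrees(np.arctan2(R[1,1],R[0,1])).round(2),"toolx",R[:,0].round(4),"gap",s["finger_gap"].round(4),"F",s["contact_force"].round(1),"M",s["wrist_torque"].round(2),"q",s["qpos"].round(2))
                                                                                                                                          ^^^^^^^^^^^^^^^^^^^^^
AttributeError: 'float' object has no attribute 'round'
```

View pics/s1.png

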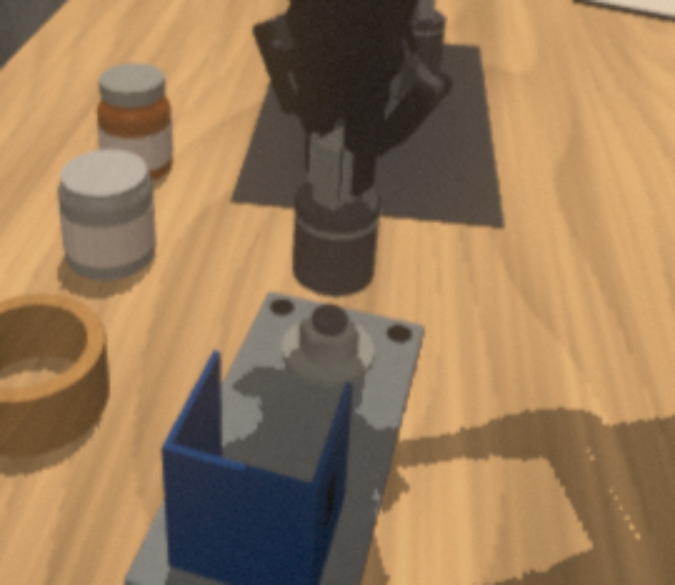

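```bash
sed -i 's/s\["finger_gap"\].round(4)/round(s["finger_gap"],4)/' st.py; python3 st.py
python3 - <<'E'
from h import *
m=camera_model("side")
for z in (.044,.014,.079,.14): print(z,proj(m,[.5526,.213,z]))
print(proj(m,[.5426,.213,.044]))
E
```

```text
t 6.12 p [552.  212.3 146.7] psi -33.5 toolx [ 0.0121 -0.0061 -0.9999] gap 0.017 F [-0.1 -0.7 -5.3] M [ 0.    0.06 -0.  ] q [ 0.32  0.06  1.41 -0.01  1.66  0.9 ]
rim [552.8 211.9  80.3]
0.044 (np.float64(281.7031525371682), np.float64(275.29474407741685))
0.014 (np.float64(280.9610679662939), np.float64(288.65576371022564))
0.079 (np.float64(282.61206395468014), np.float64(258.93005496987655))
0.14 (np.float64(284.3184829868277), np.float64(228.2064702395547))
(np.float64(287.5669291077713), np.float64(275.98611098333527))
```

```bash
python3 - <<'E'
from h import *
im=snapshot("side")[:,:,::-1];cv2.imwrite("pics/s2full.png",im);cv2.imwrite("pics/s2.png",cv2.resize(im[215:305,235:335],None,fx=6,fy=6,interpolation=cv2.INTER_CUBIC))
E
```

```text
(no output)
```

View pics/s2.png

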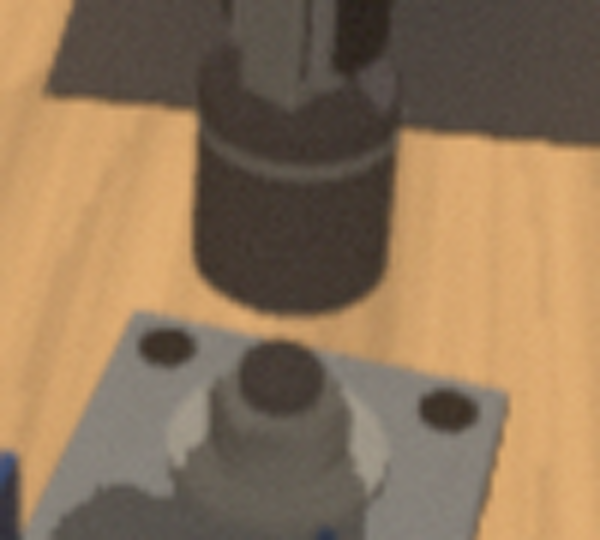

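```bash
python3 - <<'E'
from h import *
m=camera_model("side")
z=lambda r:(r+.5)/6-.5+215
print("obs rim low",z(313),"stud far/near",z(340),z(416))
a=np.linspace(0,2*np.pi,200)
def ext(c,r):
    v=[proj(m,[c[0]+r*np.cos(t),c[1]+r*np.sin(t),c[2]]) for t in a];v=np.array(v);return v.min(0),v.max(0)
print(ext([.5528,.2119,.0803],.027)); print(ext([.5526,.213,.044],.012)); print(ext([.5526,.216,.044],.012)); print(ext([.5526,.213,.047],.012))
print(ext([.5526,.213,.014],.032))
E
```

```text
obs rim low 266.75 stud far/near 271.25 283.9166666666667
(array([266.31945555, 247.96699067]), array([298.93659701, 268.60468194]))
(array([274.65111532, 270.61438573]), array([288.76803036, 280.13814089]))
(array([274.44126378, 271.75193558]), array([288.61787652, 281.35669213]))
(array([274.71129516, 269.2580604 ]), array([288.86005163, 278.75619032]))
(array([262.57933395, 276.19881649]), array([299.42641701, 302.27772337]))
```

{"fn": "apply_moves", "kwargs": {"targets": [{"dp": [15, -1, -1], "yaw": 0}, {"dp": [30, -1, -1], "yaw": 0}, {"dp": [38, -1, -1], "yaw": 0}, {"dp": [42, -1, -1], "yaw": 0}, {"dp": [42, -1, -1], "yaw": 0}]}}

```text
time: 6.58
ee_pos: [0.5519, 0.2116, 0.104]
orientation: [[0.011, 0.832, -0.554], [-0.006, -0.554, -0.832], [-1.0, 0.013, -0.001]]
contact_force: [-0.6, 0.5, -6.1]
finger_gap: 0.0174
```

```bash
python3 st.py
python3 - <<'E'
from h import *
im=snapshot("side")[:,:,::-1];cv2.imwrite("pics/s3full.png",im);cv2.imwrite("pics/s3.png",cv2.resize(im[215:305,235:335],None,fx=6,fy=6,interpolation=cv2.INTER_CUBIC))
E
```

```text
t 6.58 p [551.9 211.6 104. ] psi -33.65 toolx [ 0.0109 -0.0065 -0.9999] gap 0.0174 F [-0.6  0.5 -6.1] M [ 0.13  0.04 -0.02] q [ 0.31  0.07  1.48 -0.01  1.59  0.9 ]
rim [552.6 211.2  37.6]
```

View pics/s3.png

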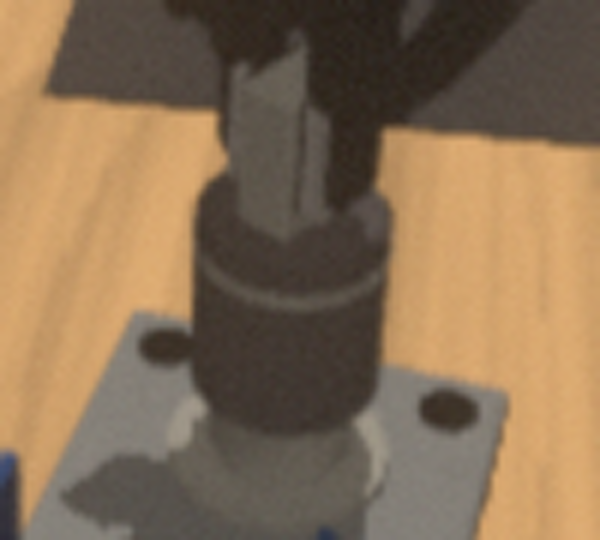

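{"fn": "apply_moves", "kwargs": {"targets": [{"dp": [0, -1, -2], "yaw": 0}, {"dp": [2, -1, -2], "yaw": 0}, {"dp": [4, -1, -2], "yaw": 0}, {"dp": [6, -1, -2], "yaw": 0}, {"dp": [8, -1, -2], "yaw": 0}, {"dp": [8, -1, -2], "yaw": 0}]}}

```text
time: 7.13
ee_pos: [0.5531, 0.214, 0.1003]
orientation: [[0.015, 0.832, -0.554], [-0.006, -0.554, -0.833], [-1.0, 0.016, -0.003]]
contact_force: [-3.9, -2.0, 8.9]
finger_gap: 0.0174
```

```bash
python3 st.py
```

```text
t 7.13 p [553.1 214.  100.3] psi -33.64 toolx [ 0.0147 -0.006  -0.9999] gap 0.0174 F [-3.9 -2.   8.9] M [-0.36  1.12  0.01] q [ 0.32  0.08  1.48 -0.01  1.58  0.9 ]
rim [554.  213.6  33.9]
```

{"fn": "apply_moves", "kwargs": {"targets": [{"dp": [4, -1, 0.5], "yaw": 0}, {"dp": [5, -2, 1], "yaw": 0}, {"dp": [5, -3, 2], "yaw": 0}, {"dp": [5, -3, 2], "yaw": 0}]}}

```text
time: 7.47
ee_pos: [0.5521, 0.214, 0.1004]
orientation: [[0.024, 0.832, -0.554], [-0.005, -0.554, -0.832], [-1.0, 0.022, -0.009]]
contact_force: [0.3, -3.3, 9.0]
finger_gap: 0.0173
```

```bash
python3 st.py
```

```text
t 7.47 p [552.1 214.  100.4] psi -33.67 toolx [ 0.0237 -0.0047 -0.9997] gap 0.0173 F [ 0.3 -3.3  9. ] M [-0.42 -0.05  0.02] q [ 0.32  0.07  1.49 -0.01  1.57  0.91]
rim [553.7 213.7  34. ]
```

{"fn": "apply_moves", "kwargs": {"targets": [{"dp": [-3, -2, 1], "yaw": 0}, {"dp": [-3, -2, 1], "yaw": 0}, {"dp": [4, -2, 1], "yaw": 0}, {"dp": [5, 0, 1], "yaw": 0}, {"dp": [5, 1, 1], "yaw": 2}, {"dp": [5, 1, 3], "yaw": 2}, {"dp": [5, -1, 3], "yaw": 2}, {"dp": [5, -3, 3], "yaw": 0}, {"dp": [5, -3, 1], "yaw": -2}, {"dp": [5, -3, -1], "yaw": -2}, {"dp": [5, -1, -1], "yaw": 0}, {"dp": [5, -1, 1], "yaw": 0}]}}

```text
time: 8.47
ee_pos: [0.552, 0.2156, 0.0999]
orientation: [[0.029, 0.832, -0.555], [-0.0, -0.555, -0.832], [-1.0, 0.024, -0.016]]
contact_force: [-2.6, 5.5, 14.3]
finger_gap: 0.0174
```

```bash
python3 st.py
```

```text
t 8.47 p [552.  215.6  99.9] psi -33.71 toolx [ 2.880e-02 -3.000e-04 -9.996e-01] gap 0.0174 F [-2.6  5.5 14.3] M [1.17 0.66 0.01] q [ 0.32  0.06  1.5  -0.01  1.56  0.91]
rim [553.9 215.6  33.5]
```

{"fn": "apply_moves", "kwargs": {"targets": [{"dp": [-40, 0, 0], "yaw": 0}, {"dp": [-80, 0, 0], "yaw": 0}]}}

```text
time: 8.63
ee_pos: [0.5474, 0.2152, 0.1743]
orientation: [[0.02, 0.832, -0.554], [-0.003, -0.554, -0.832], [-1.0, 0.018, -0.009]]
contact_force: [0.8, 0.1, -3.9]
finger_gap: 0.0175
```

```bash
python3 st.py
```

```text
t 8.63 p [547.4 215.2 174.3] psi -33.68 toolx [ 0.0196 -0.0028 -0.9998] gap 0.0175 F [ 0.8  0.1 -3.9] M [ 0.04 -0.07 -0.05] q [ 0.32  0.04  1.39 -0.01  1.7   0.91]
rim [548.7 215.  107.9]
```

{"fn": "apply_moves", "kwargs": {"targets": [{"dp": [-40, 0, 0], "yaw": 0}, {"dp": [-80, 0, 0], "yaw": 0}]}}

```text
time: 8.8
ee_pos: [0.5449, 0.2154, 0.2533]
orientation: [[0.015, 0.832, -0.554], [-0.004, -0.554, -0.832], [-1.0, 0.015, -0.005]]
contact_force: [1.6, 0.4, -5.9]
finger_gap: 0.0175
```

{"fn": "apply_moves", "kwargs": {"targets": [{"dp": [-40, 0, 0], "yaw": 0}, {"dp": [-80, 0, 0], "yaw": 0}]}}

```text
time: 8.97
ee_pos: [0.5432, 0.2157, 0.3331]
orientation: [[0.012, 0.833, -0.554], [-0.005, -0.554, -0.833], [-1.0, 0.013, -0.003]]
contact_force: [1.2, -0.1, -5.5]
finger_gap: 0.0171
```

```bash
python3 st.py
```

```text
t 8.97 p [543.2 215.7 333.1] psi -33.64 toolx [ 0.0123 -0.0049 -0.9999] gap 0.0171 F [ 1.2 -0.1 -5.5] M [ 0.09 -0.09 -0.05] q [ 0.32  0.09  1.05 -0.01  1.99  0.91]
rim [544.  215.4 266.7]
```

{"fn": "apply_moves", "kwargs": {"targets": [{"dp": [40, 8, -3], "yaw": 0}, {"dp": [83, 8, -3], "yaw": 0}, {"dp": [83, 8, -3], "yaw": 0}, {"dp": [83, 8, -3], "yaw": 0}, {"dp": [83, 8, -3], "yaw": 0}, {"dp": [83, 8, -3], "yaw": 0}, {"dp": [83, 8, -3], "yaw": 0}]}}

```text
time: 9.55
ee_pos: [0.554, 0.214, 0.2553]
orientation: [[0.02, 0.833, -0.554], [-0.002, -0.554, -0.833], [-1.0, 0.018, -0.009]]
contact_force: [-0.5, 0.1, -5.1]
finger_gap: 0.0171
```

```bash
python3 st.py; python3 look.py nut3 .5526 .213 .034 48
```

```text
t 9.55 p [554.  214.  255.3] psi -33.63 toolx [ 0.0199 -0.0024 -0.9998] gap 0.0171 F [-0.5  0.1 -5.1] M [-0.04  0.02 -0.04] q [ 0.32  0.06  1.22 -0.01  1.84  0.9 ]
rim [555.3 213.9 188.9]
[0.554  0.214  0.2553] psi -33.63 qd 0.013 q6 0.9 gap 0.017104636194922886 [-0.5  0.1 -5.1]
252.57270081029077 164.6212160521874 116 204
```

View pics/nut3z.png

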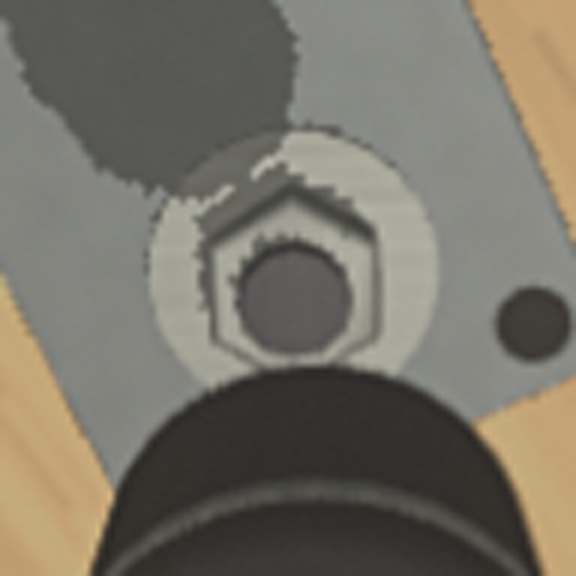

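View pics/nut3.png

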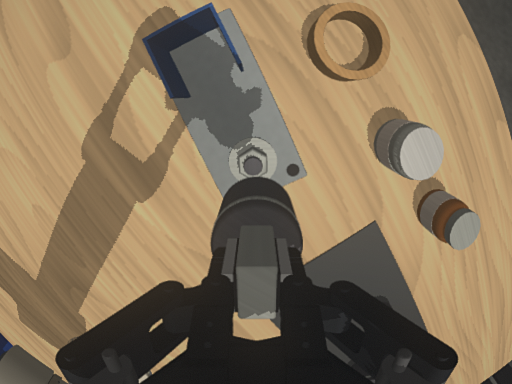

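```bash
python3 - <<'E'
from h import *
import pickle
m,s,a,b=pickle.load(open("nut3.pkl","rb"));R=s["orientation"]
f=lambda x,y,z:onz(m,(x+.5)/6-.5+b,(y+.5)/6-.5+a,z,True)[:2]*1000
ang=lambda a,b:np.degrees(np.arctan2(*(b-a)[::-1]))
L=[f(211,245,.031),f(216,345,.031)];Rr=[f(378,240,.031),f(378,340,.031)]
print("edge angs mod60",ang(*L)%60,ang(*Rr)%60, "lower",ang(f(216,345,.031),f(262,370,.031))%60,ang(f(378,340,.031),f(335,365,.031))%60)
print("opp corner L0-R1: ctr",(L[0]+Rr[1])/2,np.linalg.norm(L[0]-Rr[1]),"L1-R0",(L[1]+Rr[0])/2,np.linalg.norm(L[1]-Rr[0]))
def circ(S):
    A=np.array([[2*p[0],2*p[1],1] for p in S]);bb=[p@p for p in S];q=np.linalg.lstsq(A,bb,rcond=None)[0];return q[:2],np.sqrt(q[2]+q[:2]@q[:2])
print("washer",circ([f(x,y,.014) for x,y in [(150,270),(440,275),(300,126),(190,370),(400,370)]]))
print("stud",circ([f(x,y,.044) for x,y in [(236,300),(352,300),(294,241),(294,357)]]))
E
```

```text
edge angs mod60 58.217010712143576 56.771672007460054 lower 56.45968503860757 57.226211571524885
opp corner L0-R1: ctr [552.61814381 212.55838559] 40.82608869615858 L1-R0 [552.84221319 212.40121383] 41.01216925603033
washer (array([553.1403853 , 213.11877473]), np.float64(32.21949633844075))
stud (array([553.24279136, 214.02628597]), np.float64(11.971483809330184))
```

{"fn": "apply_moves", "kwargs": {"targets": [{"dp": [40, -4, 3], "yaw": -0.8}, {"dp": [80, -4, 3], "yaw": -0.8}, {"dp": [115, -4, 3], "yaw": -0.8}, {"dp": [140, -4, 3], "yaw": -0.8}, {"dp": [148, -4, 3], "yaw": -0.8}, {"dp": [148, -4, 3], "yaw": -0.8}, {"dp": [148, -4, 3], "yaw": -0.8}, {"dp": [148, -4, 3], "yaw": -0.8}, {"dp": [148, -4, 3], "yaw": -0.8}, {"dp": [148, -4, 3], "yaw": -0.8}]}}

```text
time: 10.43
ee_pos: [0.5527, 0.2136, 0.1092]
orientation: [[0.023, 0.84, -0.542], [-0.001, -0.542, -0.84], [-1.0, 0.02, -0.011]]
contact_force: [0.6, 0.4, -5.5]
finger_gap: 0.017
```

```bash
python3 st.py
```

```text
t 10.43 p [552.7 213.6 109.2] psi -32.84 toolx [ 0.0228 -0.0014 -0.9997] gap 0.017 F [ 0.6  0.4 -5.5] M [-0.04  0.07 -0.02] q [ 0.32  0.06  1.48 -0.01  1.58  0.89]
rim [554.2 213.5  42.8]
```

{"fn": "apply_moves", "kwargs": {"targets": [{"dp": [4, -1.2, 0.8], "yaw": 0}, {"dp": [8, -1.2, 0.8], "yaw": 0}, {"dp": [12, -1.2, 0.8], "yaw": 0}, {"dp": [14, -1.2, 0.8], "yaw": 0}, {"dp": [14, -1.2, 0.8], "yaw": 2}, {"dp": [14, -1.2, 0.8], "yaw": -2}, {"dp": [14, -2.5, 0.8], "yaw": 0}, {"dp": [14, -1.2, 2], "yaw": 0}, {"dp": [14, 0, 0.8], "yaw": 0}, {"dp": [14, -1.2, 0], "yaw": 0}, {"dp": [14, -1.2, 0.8], "yaw": 0}]}}

```text
time: 11.35
ee_pos: [0.5531, 0.2143, 0.1003]
orientation: [[0.029, 0.84, -0.542], [0.001, -0.542, -0.84], [-1.0, 0.024, -0.017]]
contact_force: [-2.9, 0.5, 13.0]
finger_gap: 0.0169
```

```bash
python3 st.py;python3 - <<'E'
from h import *
im=snapshot("side")[:,:,::-1];cv2.imwrite("pics/s4full.png",im);cv2.imwrite("pics/s4.png",cv2.resize(im[215:305,235:335],None,fx=6,fy=6,interpolation=cv2.INTER_CUBIC))
E
```

```text
t 11.35 p [553.1 214.3 100.3] psi -32.83 toolx [ 2.930e-02  8.000e-04 -9.996e-01] gap 0.0169 F [-2.9  0.5 13. ] M [0.17 0.78 0.03] q [ 0.32  0.06  1.49 -0.01  1.56  0.89]
rim [555.1 214.3  34. ]
```

View pics/s4.png

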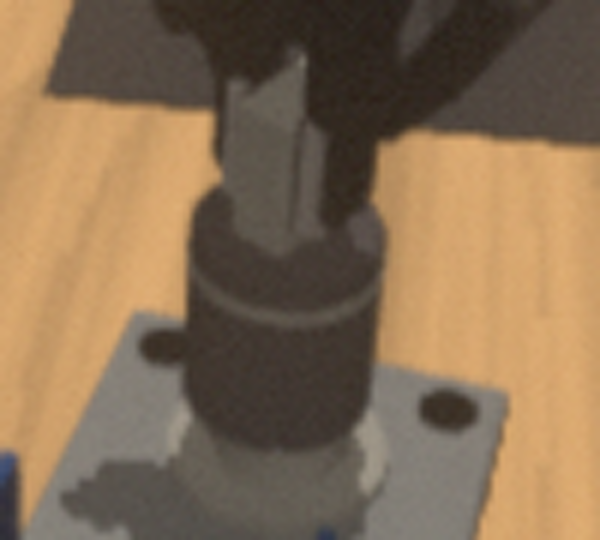

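{"fn": "apply_moves", "kwargs": {"targets": [{"dp": [-40, 0, 0], "yaw": 0}, {"dp": [-70, 0, 0], "yaw": 0}]}}

```text
time: 11.57
ee_pos: [0.5499, 0.2139, 0.1694]
orientation: [[0.026, 0.84, -0.542], [-0.0, -0.542, -0.84], [-1.0, 0.022, -0.014]]
contact_force: [0.9, 0.8, -3.7]
finger_gap: 0.0175
```

```bash
python3 st.py
```

```text
t 11.57 p [549.9 213.9 169.4] psi -32.82 toolx [ 2.560e-02 -1.000e-04 -9.997e-01] gap 0.0175 F [ 0.9  0.8 -3.7] M [ 0.01 -0.08  0.04] q [ 0.32  0.04  1.39 -0.01  1.68  0.89]
rim [551.6 213.9 103. ]
```

{"fn": "apply_moves", "kwargs": {"targets": [{"dp": [0, 14, 36], "yaw": 0}, {"dp": [0, 28, 72], "yaw": 0}, {"dp": [0, 42, 108], "yaw": 0}, {"dp": [0, 57, 144], "yaw": 0}, {"dp": [0, 71, 180], "yaw": 0}, {"dp": [0, 85, 216], "yaw": 0}, {"dp": [15, 96, 244], "yaw": 0}, {"dp": [45, 96, 244], "yaw": 0}, {"dp": [63, 96, 244], "yaw": 0}, {"dp": [63, 96, 244], "yaw": 0}, {"dp": [63, 96, 244], "yaw": 0}, {"dp": [63, 96, 244], "yaw": 0}]}}

```text
time: 12.57
ee_pos: [0.5006, -0.043, 0.1065]
orientation: [[0.027, 0.84, -0.541], [-0.0, -0.541, -0.841], [-1.0, 0.023, -0.014]]
contact_force: [0.3, 0.0, -3.9]
finger_gap: 0.017
```

```bash
python3 st.py
```

```text
t 12.57 p [500.6 -43.  106.5] psi -32.79 toolx [ 2.730e-02 -4.000e-04 -9.996e-01] gap 0.017 F [ 0.3  0.  -3.9] M [ 0.02 -0.    0.01] q [-0.16 -0.19  1.72  0.    1.58  0.42]
rim [502.4 -43.1  40.1]
```

{"fn": "apply_moves", "kwargs": {"targets": [{"dp": [12, 0, 0], "yaw": 0}, {"dp": [24, 0, 0], "yaw": 0}, {"dp": [32, 0, 0], "yaw": 0}, {"dp": [38, 0, 0], "yaw": 0}, {"dp": [40, 0, 0], "yaw": 0}, {"dp": [40, 0, 0], "yaw": 0}]}}

```text
time: 13.07
ee_pos: [0.5023, -0.0426, 0.0694]
orientation: [[0.029, 0.841, -0.541], [0.0, -0.541, -0.841], [-1.0, 0.025, -0.016]]
contact_force: [-4.8, 2.5, 11.5]
finger_gap: 0.0174
```

```bash
python3 st.py
```

```text
t 13.07 p [502.3 -42.6  69.4] psi -32.76 toolx [ 0.0295  0.     -0.9996] gap 0.0174 F [-4.8  2.5 11.5] M [ 0.51  1.45 -0.03] q [-0.16 -0.17  1.77  0.    1.51  0.42]
rim [504.3 -42.6   3. ]
```

{"fn": "apply_moves", "kwargs": {"targets": [{"dp": [0, 0, 0], "yaw": 0}, {"dp": [0, 0, 0], "yaw": 0}, {"dp": [0, 0, 0], "yaw": 0}, {"dp": [0, 0, 0], "yaw": 0}, {"dp": [0, 0, 0], "yaw": 0}, {"dp": [0, 0, 0], "yaw": 0}, {"dp": [-20, 0, 0], "yaw": 0}, {"dp": [-60, 0, 0], "yaw": 0}, {"dp": [-100, 0, 0], "yaw": 0}], "claw": 85}}

```text
time: 13.82
ee_pos: [0.498, -0.0424, 0.1683]
orientation: [[0.025, 0.841, -0.541], [0.001, -0.541, -0.841], [-1.0, 0.02, -0.014]]
contact_force: [0.5, 0.8, 0.1]
finger_gap: 0.085
```

{"fn": "apply_moves", "kwargs": {"targets": [{"dp": [-40, 0, 0], "yaw": 0}, {"dp": [-70, 0, 0], "yaw": 0}]}}

```text
time: 13.98
ee_pos: [0.4964, -0.0426, 0.2418]
orientation: [[0.027, 0.841, -0.541], [0.0, -0.541, -0.841], [-1.0, 0.023, -0.015]]
contact_force: [-0.1, 0.3, 0.1]
finger_gap: 0.085
```

```bash
python3 st.py; python3 look.py rel .5 -.043 .107; 
```

```text
t 13.98 p [496.4 -42.6 241.8] psi -32.77 toolx [ 2.750e-02  3.000e-04 -9.996e-01] gap 0.085 F [-0.1  0.3  0.1] M [-0.03 -0.03  0.02] q [-0.16 -0.21  1.5   0.    1.82  0.42]
rim [498.2 -42.6 175.4]
[ 0.4964 -0.0426  0.2418] psi -32.77 qd 0.663 q6 0.42 gap 0.08498712121783904 [-0.1  0.3  0.1]
256.3130803233738 182.13747607968767 132 206
```

View pics/rel.png

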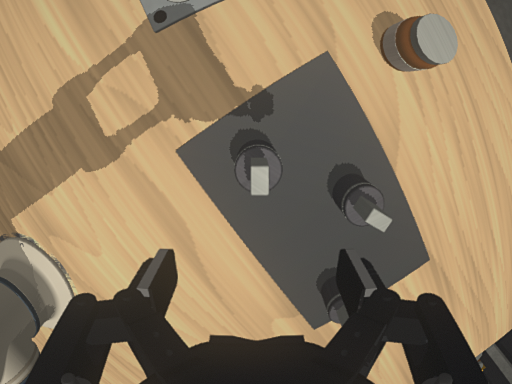

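{"fn": "apply_moves", "kwargs": {"targets": [{"dp": [44, 136, 44], "yaw": -65}, {"dp": [44, 136, 44], "yaw": -65}, {"dp": [44, 136, 44], "yaw": -65}, {"dp": [44, 136, 44], "yaw": -65}, {"dp": [44, 136, 44], "yaw": -65}, {"dp": [44, 136, 44], "yaw": -65}, {"dp": [44, 136, 44], "yaw": -65}, {"dp": [44, 136, 44], "yaw": -65}, {"dp": [44, 136, 44], "yaw": -65}, {"dp": [44, 136, 44], "yaw": -65}, {"dp": [44, 136, 44], "yaw": -65}, {"dp": [44, 136, 44], "yaw": -65}]}}

```text
time: 15.03
ee_pos: [0.59, -0.1534, 0.2074]
orientation: [[0.036, 0.847, 0.53], [-0.001, 0.531, -0.848], [-0.999, 0.03, 0.02]]
contact_force: [-0.0, 0.2, -0.5]
finger_gap: 0.0848
```

```bash
python3 st.py; python3 look.py sC .5877 -.1536 .107 48; python3 shank.py sC
```

```text
t 15.03 p [ 590.  -153.4  207.4] psi 32.06 toolx [ 0.0363 -0.0011 -0.9993] gap 0.0848 F [-0.   0.2 -0.5] M [0.02 0.01 0.04] q [-0.32  0.08  1.28  0.01  1.74 -0.87]
rim [ 592.4 -153.5  141.1]
[ 0.59   -0.1534  0.2074] psi 32.06 qd 0.009 q6 -0.87 gap 0.08482920054323449 [-0.   0.2 -0.5]
250.80314281149333 189.75112254419597 141 202
ctr [ 588.97004756 -152.34696588] (589.0039672851562, -152.31932067871094) size (16.57475471496582, 28.247684478759766) xang 28.26630210876465 dpsi -3.792491122323071 tool shift y,z [-0.25802166 -1.44084592] yaw needed 3.792491122323071
```

View pics/sC.png

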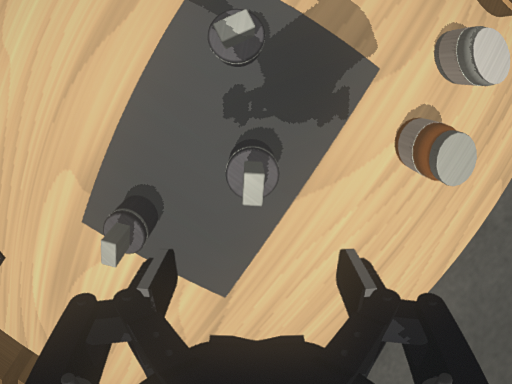

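{"fn": "apply_moves", "kwargs": {"targets": [{"dp": [-40, 0, 0], "yaw": 0}, {"dp": [-80, 0, 0], "yaw": 0}]}}

```text
time: 15.25
ee_pos: [0.5856, -0.1528, 0.2834]
orientation: [[0.027, 0.848, 0.529], [0.002, 0.529, -0.849], [-1.0, 0.024, 0.013]]
contact_force: [0.8, 0.2, -0.0]
finger_gap: 0.0849
```

{"fn": "apply_moves", "kwargs": {"targets": [{"dp": [10, 0, 0], "yaw": 0}, {"dp": [10, 0, 0], "yaw": 0}, {"dp": [10, 0, 0], "yaw": 0}]}}

```text
time: 15.5
ee_pos: [0.5857, -0.1527, 0.2726]
orientation: [[0.026, 0.849, 0.528], [0.002, 0.528, -0.849], [-1.0, 0.023, 0.012]]
contact_force: [0.5, 0.1, 0.2]
finger_gap: 0.085
```

{"fn": "apply_moves", "kwargs": {"targets": [{"dp": [0, -40, 0], "yaw": 0}, {"dp": [0, -80, 0], "yaw": 0}]}}

```text
time: 15.67
ee_pos: [0.5173, -0.1942, 0.2671]
orientation: [[0.021, 0.848, 0.53], [0.005, 0.53, -0.848], [-1.0, 0.02, 0.007]]
contact_force: [-0.5, -1.6, 0.1]
finger_gap: 0.0855
```

{"fn": "apply_moves", "kwargs": {"targets": [{"dp": [0, 30, 0], "yaw": 0}, {"dp": [0, 30, 0], "yaw": 0}, {"dp": [0, 30, 0], "yaw": 0}, {"dp": [0, 30, 0], "yaw": 0}]}}

```text
time: 16.0
ee_pos: [0.5426, -0.1782, 0.2668]
orientation: [[0.019, 0.848, 0.529], [0.005, 0.529, -0.848], [-1.0, 0.019, 0.006]]
contact_force: [0.2, -1.0, -0.0]
finger_gap: 0.0851
```

{"fn": "apply_moves", "kwargs": {"targets": [{"dp": [-40, 0, 0], "yaw": 0}, {"dp": [-80, 0, 0], "yaw": 0}]}}

```text
time: 16.17
ee_pos: [0.5401, -0.1779, 0.3425]
orientation: [[0.009, 0.848, 0.53], [0.009, 0.53, -0.848], [-1.0, 0.012, -0.003]]
contact_force: [2.1, -0.8, 1.4]
finger_gap: 0.085
```

{"fn": "apply_moves", "kwargs": {"targets": [{"dp": [10, 0, 0], "yaw": 0}, {"dp": [20, 0, 0], "yaw": 0}, {"dp": [30, 0, 0], "yaw": 0}, {"dp": [40, 0, 0], "yaw": 0}, {"dp": [50, 0, 0], "yaw": 0}, {"dp": [60, 0, 0], "yaw": 0}, {"dp": [66, 0, 0], "yaw": 0}, {"dp": [70, 0, 0], "yaw": 0}, {"dp": [70, 0, 0], "yaw": 0}]}}

```text
time: 16.92
ee_pos: [0.5404, -0.1772, 0.2712]
orientation: [[0.007, 0.848, 0.53], [0.01, 0.53, -0.848], [-1.0, 0.011, -0.004]]
contact_force: [0.2, -0.0, -0.5]
finger_gap: 0.0852
```

{"fn": "apply_moves", "kwargs": {"targets": [{"dp": [-40, 0, 0], "yaw": 0}, {"dp": [-80, 0, 0], "yaw": 0}]}}

```text
time: 17.08
ee_pos: [0.5387, -0.1775, 0.3475]
orientation: [[-0.001, 0.848, 0.53], [0.013, 0.53, -0.848], [-1.0, 0.006, -0.012]]
contact_force: [-0.4, 0.3, 1.8]
finger_gap: 0.0844
```

{"fn": "apply_moves", "kwargs": {"targets": [{"dp": [14, 5, 1], "yaw": 1}, {"dp": [28, 10, 2], "yaw": 2}, {"dp": [42, 15, 3], "yaw": 3}, {"dp": [56, 20, 4], "yaw": 3.8}, {"dp": [70, 26, 5], "yaw": 3.8}, {"dp": [84, 32, 6], "yaw": 3.8}, {"dp": [98, 38, 7], "yaw": 3.8}, {"dp": [112, 44, 7], "yaw": 3.8}, {"dp": [126, 50, 7], "yaw": 3.8}, {"dp": [138, 54, 7], "yaw": 3.8}, {"dp": [144, 55, 7], "yaw": 3.8}, {"dp": [148, 55, 7], "yaw": 3.8}]}}

```text
time: 18.08
ee_pos: [0.5886, -0.1519, 0.1981]
orientation: [[-0.003, 0.881, 0.473], [0.014, 0.473, -0.881], [-1.0, 0.004, -0.014]]
contact_force: [-0.7, 0.4, -0.6]
finger_gap: 0.0851
```

{"fn": "apply_moves", "kwargs": {"targets": [{"dp": [0, 0, 0], "yaw": 0}]}}

```text
time: 18.17
ee_pos: [0.5885, -0.1519, 0.1975]
orientation: [[-0.004, 0.881, 0.473], [0.014, 0.473, -0.881], [-1.0, 0.003, -0.014]]
contact_force: [-0.6, 0.0, 0.9]
finger_gap: 0.0849
```

```bash
python3 st.py; python3 look.py sC2 .589 -.1523 .107 48; python3 shank.py sC2
```

```text
t 18.17 p [ 588.5 -151.9  197.5] psi 28.23 toolx [-0.0041  0.0139 -0.9999] gap 0.0849 F [-0.6  0.   0.9] M [-0.04 -0.   -0.  ] q [-0.32  0.11  1.27  0.01  1.77 -0.81]
rim [ 588.2 -151.   131.1]
[ 0.5885 -0.1519  0.1975] psi 28.23 qd 0.004 q6 -0.81 gap 0.08493225372039702 [-0.6  0.   0.9]
256.5778753814515 199.04661252253547 151 208
ctr [ 589.06690729 -152.29208429] (589.0836791992188, -152.29190063476562) size (16.534751892089844, 28.337980270385742) xang 27.530670166015625 dpsi -0.6969424069816057 tool shift y,z [0.33524533 0.61870374] yaw needed 0.6969424069816057
```

{"fn": "apply_moves", "kwargs": {"targets": [{"dp": [15, 0, 0.5], "yaw": 0.7}, {"dp": [30, 0, 1], "yaw": 0.7}, {"dp": [45, 0, 1], "yaw": 0.7}, {"dp": [60, 0, 1], "yaw": 0.7}, {"dp": [75, 0, 1.5], "yaw": 0.7}, {"dp": [90, 0, 2], "yaw": 0.7}, {"dp": [105, 0, 2], "yaw": 0.7}, {"dp": [118, 0, 2], "yaw": 0.7}, {"dp": [126, 0, 2.4], "yaw": 0.7}, {"dp": [129, 0, 2.4], "yaw": 0.7}, {"dp": [129, 0, 2.4], "yaw": 0.7}]}}

```text
time: 19.13
ee_pos: [0.5889, -0.1523, 0.0684]
orientation: [[-0.005, 0.887, 0.462], [0.014, 0.462, -0.887], [-1.0, 0.002, -0.015]]
contact_force: [-1.0, 0.5, 0.1]
finger_gap: 0.0851
```

{"fn": "apply_moves", "kwargs": {"targets": [{"dp": [0, 0, 0], "yaw": 0}, {"dp": [0, 0, 0], "yaw": 0}, {"dp": [0, 0, 0], "yaw": 0}, {"dp": [0, 0, 0], "yaw": 0}, {"dp": [0, 0, 0], "yaw": 0}, {"dp": [0, 0, 0], "yaw": 0}, {"dp": [0, 0, 0], "yaw": 0}, {"dp": [0, 0, 0], "yaw": 0}, {"dp": [0, 0, 0], "yaw": 0}], "claw": 8, "force": 70}}

```text
time: 19.88
ee_pos: [0.5893, -0.1524, 0.069]
orientation: [[-0.003, 0.887, 0.462], [0.014, 0.462, -0.887], [-1.0, 0.003, -0.014]]
contact_force: [1.2, -0.2, 3.1]
finger_gap: 0.017
```

```bash
python3 st.py
```

```text
t 19.88 p [ 589.3 -152.4   69. ] psi 27.52 toolx [-0.0034  0.0138 -0.9999] gap 0.017 F [ 1.2 -0.2  3.1] M [-0.04  0.01 -0.01] q [-0.32  0.15  1.46  0.01  1.54 -0.8 ]
rim [ 589.1 -151.5    2.6]
```

{"fn": "apply_moves", "kwargs": {"targets": [{"dp": [-25, 0, 0], "yaw": 0}, {"dp": [-55, 0, 0], "yaw": 0}, {"dp": [-76, 8, -20], "yaw": 0}, {"dp": [-76, 20, -50], "yaw": 0}, {"dp": [-76, 34, -85], "yaw": 0}, {"dp": [-76, 48, -120], "yaw": 0}, {"dp": [-76, 62, -155], "yaw": 0}, {"dp": [-76, 76, -190], "yaw": 0}, {"dp": [-76, 90, -225], "yaw": 0}, {"dp": [-76, 104, -260], "yaw": 0}, {"dp": [-76, 116, -290], "yaw": 0}, {"dp": [-76, 124, -310], "yaw": 0}]}}

```text
time: 20.88
ee_pos: [0.5546, 0.1819, 0.1477]
orientation: [[-0.007, 0.886, 0.464], [0.014, 0.464, -0.886], [-1.0, 0.0, -0.016]]
contact_force: [0.2, -0.1, -5.0]
finger_gap: 0.0171
```

{"fn": "apply_moves", "kwargs": {"targets": [{"dp": [0, 5, -15], "yaw": 0}, {"dp": [0, 8, -22], "yaw": 0}, {"dp": [0, 8, -22], "yaw": 0}, {"dp": [0, 8, -22], "yaw": 0}]}}

```text
time: 21.22
ee_pos: [0.5511, 0.2045, 0.1469]
orientation: [[-0.009, 0.886, 0.464], [0.013, 0.464, -0.886], [-1.0, -0.002, -0.015]]
contact_force: [-0.8, -0.6, -4.5]
finger_gap: 0.0174
```

```bash
python3 st.py
```

```text
t 21.22 p [551.1 204.5 146.9] psi 27.68 toolx [-0.0089  0.0127 -0.9999] gap 0.0174 F [-0.8 -0.6 -4.5] M [-0.08 -0.04  0.  ] q [ 0.29  0.06  1.41  0.01  1.67 -0.19]
rim [550.5 205.3  80.5]
```

{"fn": "apply_moves", "kwargs": {"targets": [{"dp": [10, 5.7, -5], "yaw": 0.4}, {"dp": [20, 5.7, -5], "yaw": 0.4}, {"dp": [30, 5.7, -5], "yaw": 0.4}, {"dp": [36, 5.7, -5], "yaw": 0.4}, {"dp": [39, 5.7, -5], "yaw": 0.4}, {"dp": [39, 5.7, -5], "yaw": 0.4}, {"dp": [39, 5.7, -5], "yaw": 0.4}]}}

```text
time: 21.8
ee_pos: [0.5535, 0.2118, 0.1079]
orientation: [[-0.009, 0.889, 0.458], [0.013, 0.458, -0.889], [-1.0, -0.002, -0.015]]
contact_force: [0.5, -0.5, -4.4]
finger_gap: 0.0174
```

```bash
python3 st.py
```

```text
t 21.8 p [553.5 211.8 107.9] psi 27.25 toolx [-0.0091  0.0126 -0.9999] gap 0.0174 F [ 0.5 -0.5 -4.4] M [-0.01 -0.03 -0.01] q [ 0.3   0.09  1.45  0.01  1.61 -0.18]
rim [552.9 212.6  41.5]
```

Well aligned (rim estimate 552.9, 212.6 vs. nut 552.8, 213.0). Press down.

{"fn": "apply_moves", "kwargs": {"targets": [{"dp": [4, 0, 0], "yaw": 0}, {"dp": [7, 0, 0], "yaw": 0}, {"dp": [10, 0, 0], "yaw": 0}, {"dp": [13, 0, 0], "yaw": 0}, {"dp": [16, 0, 0], "yaw": 0}, {"dp": [16, 0, 0], "yaw": 0}]}}

```text
time: 22.3
ee_pos: [0.5544, 0.2123, 0.099]
orientation: [[-0.003, 0.889, 0.458], [0.014, 0.458, -0.889], [-1.0, 0.004, -0.014]]
contact_force: [-7.9, -3.6, 21.8]
finger_gap: 0.0172
```

```bash
python3 st.py
```

```text
t 22.3 p [554.4 212.3  99. ] psi 27.28 toolx [-0.0034  0.0143 -0.9999] gap 0.0172 F [-7.9 -3.6 21.8] M [-0.65  2.35  0.26] q [ 0.3   0.09  1.47  0.01  1.58 -0.18]
rim [554.1 213.3  32.6]
```

{"fn": "apply_moves", "kwargs": {"targets": [{"dp": [-3, -2, -1], "yaw": 0}, {"dp": [-3, -3, -1.5], "yaw": 0}, {"dp": [4, -3, -1.5], "yaw": 0}, {"dp": [6, -3, -1.5], "yaw": 2}, {"dp": [6, -3, -1.5], "yaw": -2}, {"dp": [6, -3, -1.5], "yaw": 0}]}}

```text
time: 22.8
ee_pos: [0.5525, 0.2129, 0.0978]
orientation: [[0.003, 0.887, 0.462], [0.016, 0.462, -0.887], [-1.0, 0.01, -0.013]]
contact_force: [-4.2, -2.0, 18.9]
finger_gap: 0.0173
```

```bash
python3 st.py
```

```text
t 22.8 p [552.5 212.9  97.8] psi 27.49 toolx [ 0.0027  0.0162 -0.9999] gap 0.0173 F [-4.2 -2.  18.9] M [-0.39  1.17  0.37] q [ 0.3   0.08  1.48  0.01  1.58 -0.18]
rim [552.7 214.   31.4]
```

{"fn": "apply_moves", "kwargs": {"targets": [{"dp": [5, -1, -0.5], "yaw": -2}, {"dp": [5, -1, -0.5], "yaw": -4}, {"dp": [6, -1, -0.5], "yaw": -5}, {"dp": [7, -1, -0.5], "yaw": -5}]}}

```text
time: 23.13
ee_pos: [0.5524, 0.2132, 0.0977]
orientation: [[0.008, 0.843, 0.537], [0.018, 0.537, -0.843], [-1.0, 0.017, -0.011]]
contact_force: [-11.7, -4.0, 34.9]
finger_gap: 0.0173
```

```bash
python3 st.py
```

```text
t 23.13 p [552.4 213.2  97.7] psi 32.5 toolx [ 0.0083  0.0178 -0.9998] gap 0.0173 F [-11.7  -4.   34.9] M [-1.06  2.96 -0.46] q [ 0.3   0.07  1.49  0.01  1.57 -0.26]
rim [552.9 214.4  31.3]
```

{"fn": "apply_moves", "kwargs": {"targets": [{"dp": [2, -2, -1], "yaw": 3}, {"dp": [4, -3, -2], "yaw": 3}, {"dp": [6, -3, -2], "yaw": 3}, {"dp": [6, -4, -2], "yaw": 2}, {"dp": [6, -4, -3], "yaw": 3}, {"dp": [6, -4, -3], "yaw": 4}]}}

```text
time: 23.63
ee_pos: [0.5508, 0.2132, 0.0977]
orientation: [[0.019, 0.879, 0.477], [0.018, 0.477, -0.879], [-1.0, 0.026, -0.007]]
contact_force: [-0.4, -4.8, 23.3]
finger_gap: 0.0172
```

```bash
python3 st.py
```

```text
t 23.63 p [550.8 213.2  97.7] psi 28.47 toolx [ 0.0194  0.0182 -0.9996] gap 0.0172 F [-0.4 -4.8 23.3] M [-1.23  0.17  0.24] q [ 0.31  0.06  1.5   0.01  1.56 -0.19]
rim [552.1 214.4  31.4]
```

{"fn": "apply_moves", "kwargs": {"targets": [{"dp": [2, 2, 3], "yaw": -1}, {"dp": [5, 2, 3], "yaw": -1}, {"dp": [5, 2, 4], "yaw": -2}, {"dp": [5, 2, 3], "yaw": 0}]}}

```text
time: 23.97
ee_pos: [0.5532, 0.2118, 0.0977]
orientation: [[0.019, 0.878, 0.479], [0.019, 0.478, -0.878], [-1.0, 0.026, -0.007]]
contact_force: [-13.5, -6.8, 27.2]
finger_gap: 0.0175
```

{"fn": "apply_moves", "kwargs": {"targets": [{"dp": [-40, 0, 0], "yaw": 0}, {"dp": [-70, 0, 0], "yaw": 0}]}}

```text
time: 24.13
ee_pos: [0.5501, 0.2101, 0.165]
orientation: [[0.013, 0.878, 0.479], [0.017, 0.479, -0.878], [-1.0, 0.02, -0.009]]
contact_force: [1.8, -0.1, -4.0]
finger_gap: 0.0171
```

```bash
python3 st.py
```

```text
t 24.13 p [550.1 210.1 165. ] psi 28.63 toolx [ 0.013   0.017  -0.9998] gap 0.0171 F [ 1.8 -0.1 -4. ] M [ 0.02 -0.1   0.04] q [ 0.3   0.04  1.4   0.01  1.68 -0.2 ]
rim [550.9 211.3  98.6]
```

{"fn": "apply_moves", "kwargs": {"targets": [{"dp": [0, -15, 32], "yaw": 0}, {"dp": [0, -31, 65], "yaw": 0}, {"dp": [0, -47, 98], "yaw": 0}, {"dp": [0, -63, 131], "yaw": 0}, {"dp": [0, -79, 164], "yaw": 0}, {"dp": [0, -95, 197], "yaw": 0}, {"dp": [0, -111, 230], "yaw": 0}, {"dp": [0, -127, 263], "yaw": 0}, {"dp": [10, -142, 296], "yaw": 0}, {"dp": [20, -152, 318], "yaw": 0}, {"dp": [30, -156, 326], "yaw": 0}, {"dp": [40, -156, 326], "yaw": 0}]}}

```text
time: 25.13
ee_pos: [0.569, -0.1521, 0.1157]
orientation: [[0.01, 0.879, 0.477], [0.018, 0.477, -0.879], [-1.0, 0.017, -0.011]]
contact_force: [0.0, 0.5, -4.6]
finger_gap: 0.0171
```

```bash
python3 st.py
```

```text
t 25.13 p [ 569.  -152.1  115.7] psi 28.46 toolx [ 0.0096  0.0176 -0.9998] gap 0.0171 F [ 0.   0.5 -4.6] M [ 0.02  0.01 -0.03] q [-0.33  0.07  1.46  0.02  1.61 -0.83]
rim [ 569.7 -150.9   49.3]
```

Down 47 mm to the mat, checking height before release.

{"fn": "apply_moves", "kwargs": {"targets": [{"dp": [12, 0, 0], "yaw": 0}, {"dp": [24, 0, 0], "yaw": 0}, {"dp": [34, 0, 0], "yaw": 0}, {"dp": [41, 0, 0], "yaw": 0}, {"dp": [46, 0, 0], "yaw": 0}, {"dp": [48, 0, 0], "yaw": 0}, {"dp": [48, 0, 0], "yaw": 0}]}}

```text
time: 25.72
ee_pos: [0.57, -0.1505, 0.0691]
orientation: [[0.011, 0.878, 0.478], [0.017, 0.478, -0.878], [-1.0, 0.018, -0.01]]
contact_force: [-0.8, 1.2, -0.4]
finger_gap: 0.0174
```

```bash
python3 st.py
```

```text
t 25.72 p [ 570.  -150.5   69.1] psi 28.53 toolx [ 0.0112  0.0175 -0.9998] gap 0.0174 F [-0.8  1.2 -0.4] M [ 0.26  0.35 -0.02] q [-0.33  0.09  1.52  0.02  1.53 -0.83]
rim [ 570.7 -149.3    2.7]
```

{"fn": "apply_moves", "kwargs": {"targets": [{"dp": [0, 0, 0], "yaw": 0}, {"dp": [0, 0, 0], "yaw": 0}, {"dp": [0, 0, 0], "yaw": 0}, {"dp": [0, 0, 0], "yaw": 0}, {"dp": [0, 0, 0], "yaw": 0}, {"dp": [0, 0, 0], "yaw": 0}, {"dp": [-30, 0, 0], "yaw": 0}, {"dp": [-70, 0, 0], "yaw": 0}, {"dp": [-110, 0, 0], "yaw": 0}], "claw": 85}}

```text
time: 26.47
ee_pos: [0.5678, -0.1522, 0.1787]
orientation: [[0.008, 0.879, 0.478], [0.019, 0.477, -0.878], [-1.0, 0.016, -0.013]]
contact_force: [0.0, -0.3, 0.1]
finger_gap: 0.0849
```

{"fn": "apply_moves", "kwargs": {"targets": [{"dp": [-35, 0, 0], "yaw": 0}, {"dp": [-70, 0, 0], "yaw": 0}]}}

```text
time: 26.63
ee_pos: [0.567, -0.1535, 0.2509]
orientation: [[0.008, 0.879, 0.477], [0.018, 0.477, -0.879], [-1.0, 0.016, -0.012]]
contact_force: [0.2, -0.4, -0.3]
finger_gap: 0.0848
```

```bash
python3 st.py
```

```text
t 26.63 p [ 567.  -153.5  250.9] psi 28.51 toolx [ 0.0085  0.0184 -0.9998] gap 0.0848 F [ 0.2 -0.4 -0.3] M [-0.03 -0.03 -0.05] q [-0.33  0.06  1.23  0.02  1.85 -0.83]
rim [ 567.6 -152.3  184.5]
```

{"fn": "apply_moves", "kwargs": {"targets": [{"dp": [4, -10, 7], "yaw": 1}, {"dp": [8, -24, 17], "yaw": 2}, {"dp": [12, -39, 27], "yaw": 3}, {"dp": [16, -55, 38], "yaw": 4}, {"dp": [20, -71, 49], "yaw": 6}, {"dp": [26, -87, 60], "yaw": 8}, {"dp": [32, -102, 71], "yaw": 8}, {"dp": [38, -115, 80], "yaw": 8}, {"dp": [44, -124, 86], "yaw": 8}, {"dp": [47, -126, 87], "yaw": 8}, {"dp": [47, -126, 87], "yaw": 8}]}}

```text
time: 27.55
ee_pos: [0.4977, -0.2894, 0.1995]
orientation: [[0.007, 0.937, 0.349], [0.02, 0.349, -0.937], [-1.0, 0.014, -0.016]]
contact_force: [1.2, 0.3, -0.4]
finger_gap: 0.085
```

```bash
python3 st.py; python3 look.py sB .4985 -.2893 .107 48; python3 shank.py sB
```

```text
t 27.55 p [ 497.7 -289.4  199.5] psi 20.45 toolx [ 0.0071  0.0196 -0.9998] gap 0.085 F [ 1.2  0.3 -0.4] M [0.02 0.02 0.02] q [-0.6   0.02  1.36  0.02  1.77 -0.95]
rim [ 498.2 -288.1  133.1]
[ 0.4977 -0.2894  0.1995] psi 20.45 qd 0.024 q6 -0.95 gap 0.08497467295443721 [ 1.2  0.3 -0.4]
255.92499262917974 197.96092315667235 149 207
ctr [ 498.3206532  -289.66502346] (498.39483642578125, -289.605224609375) size (15.776911735534668, 27.430574417114258) xang 18.040424346923828 dpsi -2.4055350114710023 tool shift y,z [0.46061966 0.48371351] yaw needed 2.4055350114710023
```

View pics/sB.png

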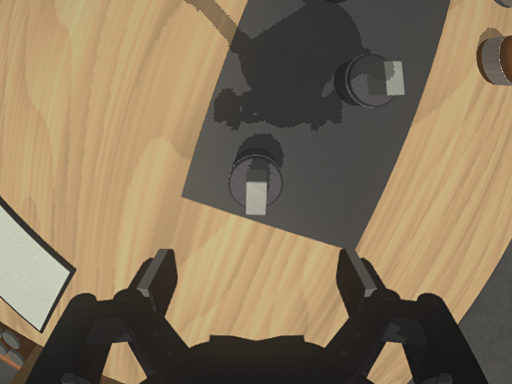

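{"fn": "apply_moves", "kwargs": {"targets": [{"dp": [15, 0, 0.5], "yaw": 2.4}, {"dp": [30, 0, 1], "yaw": 2.4}, {"dp": [45, -0.5, 1], "yaw": 2.4}, {"dp": [60, -0.5, 1], "yaw": 2.4}, {"dp": [75, -1, 1.5], "yaw": 2.4}, {"dp": [90, -1, 2], "yaw": 2.4}, {"dp": [105, -1, 2], "yaw": 2.4}, {"dp": [119, -1.4, 2.5], "yaw": 2.4}, {"dp": [128, -1.4, 2.6], "yaw": 2.4}, {"dp": [131, -1.4, 2.6], "yaw": 2.4}, {"dp": [131, -1.4, 2.6], "yaw": 2.4}]}}

```text
time: 28.52
ee_pos: [0.4987, -0.2887, 0.0685]
orientation: [[0.007, 0.95, 0.311], [0.02, 0.311, -0.95], [-1.0, 0.013, -0.017]]
contact_force: [0.1, -0.5, 0.1]
finger_gap: 0.0849
```

{"fn": "apply_moves", "kwargs": {"targets": [{"dp": [0, 0, 0], "yaw": 0}, {"dp": [0, 0, 0], "yaw": 0}, {"dp": [0, 0, 0], "yaw": 0}, {"dp": [0, 0, 0], "yaw": 0}, {"dp": [0, 0, 0], "yaw": 0}, {"dp": [0, 0, 0], "yaw": 0}, {"dp": [0, 0, 0], "yaw": 0}, {"dp": [0, 0, 0], "yaw": 0}, {"dp": [0, 0, 0], "yaw": 0}], "claw": 8, "force": 70}}

```text
time: 29.27
ee_pos: [0.4989, -0.2891, 0.0692]
orientation: [[0.008, 0.95, 0.311], [0.019, 0.311, -0.95], [-1.0, 0.013, -0.016]]
contact_force: [-0.6, 0.3, 4.5]
finger_gap: 0.0174
```

```bash
python3 st.py
```

```text
t 29.27 p [ 498.9 -289.1   69.2] psi 18.12 toolx [ 0.0075  0.0193 -0.9998] gap 0.0174 F [-0.6  0.3  4.5] M [-0.11  0.45 -0.01] q [-0.6   0.06  1.55  0.02  1.54 -0.91]
rim [ 499.4 -287.8    2.8]
```

{"fn": "apply_moves", "kwargs": {"targets": [{"dp": [-25, 0, 0], "yaw": 0}, {"dp": [-60, 0, 0], "yaw": 0}, {"dp": [-98, 0, 0], "yaw": 0}, {"dp": [-126, 5, -12], "yaw": -1}, {"dp": [-126, 17, -40], "yaw": -2}, {"dp": [-126, 32, -73], "yaw": -4}, {"dp": [-126, 47, -106], "yaw": -6}, {"dp": [-126, 62, -139], "yaw": -8}, {"dp": [-126, 77, -172], "yaw": -10}, {"dp": [-124, 92, -205], "yaw": -10}, {"dp": [-124, 107, -238], "yaw": -10}, {"dp": [-124, 122, -271], "yaw": -10}]}}

```text
time: 30.27
ee_pos: [0.5286, 0.0059, 0.1965]
orientation: [[0.003, 0.882, 0.471], [0.02, 0.471, -0.882], [-1.0, 0.012, -0.016]]
contact_force: [0.5, 0.3, -6.5]
finger_gap: 0.0177
```

```bash
python3 st.py
```

```text
t 30.27 p [528.6   5.9 196.5] psi 28.11 toolx [ 0.0034  0.0199 -0.9998] gap 0.0177 F [ 0.5  0.3 -6.5] M [-0.03 -0.07  0.03] q [-0.07 -0.11  1.49  0.02  1.76 -0.55]
rim [528.9   7.3 130.1]
```

{"fn": "apply_moves", "kwargs": {"targets": [{"dp": [0, 18, -27], "yaw": 0}, {"dp": [0, 38, -55], "yaw": 0}, {"dp": [5, 58, -84], "yaw": 0}, {"dp": [12, 78, -112], "yaw": 0}, {"dp": [20, 95, -137], "yaw": 0}, {"dp": [32, 108, -156], "yaw": 0}, {"dp": [45, 115, -166], "yaw": 0}, {"dp": [58, 117, -169], "yaw": 0}, {"dp": [70, 117, -169], "yaw": 0}, {"dp": [79, 117, -169], "yaw": 0}, {"dp": [84, 117, -169], "yaw": 0}, {"dp": [84, 117, -169], "yaw": 0}]}}

```text
time: 31.27
ee_pos: [0.5518, 0.2102, 0.1147]
orientation: [[0.001, 0.883, 0.47], [0.019, 0.47, -0.883], [-1.0, 0.009, -0.016]]
contact_force: [-0.1, 0.4, -6.6]
finger_gap: 0.0171
```

{"fn": "apply_moves", "kwargs": {"targets": [{"dp": [0, 0, 0], "yaw": 0}, {"dp": [0, 0, 0], "yaw": 0}]}}

```text
time: 31.43
ee_pos: [0.5522, 0.2093, 0.1155]
orientation: [[0.002, 0.883, 0.469], [0.019, 0.469, -0.883], [-1.0, 0.01, -0.016]]
contact_force: [0.0, -0.6, -5.6]
finger_gap: 0.0176
```

```bash
python3 st.py
```

```text
t 31.43 p [552.2 209.3 115.5] psi 27.94 toolx [ 0.0016  0.0187 -0.9998] gap 0.0176 F [ 0.  -0.6 -5.6] M [-0.05  0.03  0.01] q [ 0.29  0.07  1.46  0.02  1.61 -0.19]
rim [552.3 210.6  49.1]
```

{"fn": "apply_moves", "kwargs": {"targets": [{"dp": [4, 1, -2], "yaw": 0}, {"dp": [8, 1, -2], "yaw": 0}, {"dp": [12, 1, -2], "yaw": 0}, {"dp": [15, 1, -2], "yaw": 0}, {"dp": [18, 1, -2], "yaw": 0}, {"dp": [20, 1, -2], "yaw": 0}, {"dp": [22, 1, -2], "yaw": 0}, {"dp": [22, 1, -2], "yaw": 0}]}}

```text
time: 32.1
ee_pos: [0.5522, 0.2127, 0.0931]
orientation: [[0.002, 0.883, 0.469], [0.02, 0.469, -0.883], [-1.0, 0.011, -0.017]]
contact_force: [0.8, 3.3, -8.2]
finger_gap: 0.0173
```

```bash
python3 st.py
```

```text
t 32.1 p [552.2 212.7  93.1] psi 27.97 toolx [ 0.0016  0.0198 -0.9998] gap 0.0173 F [ 0.8  3.3 -8.2] M [ 0.78 -0.16  0.01] q [ 0.3   0.08  1.49  0.02  1.57 -0.19]
rim [552.3 214.   26.7]
```

Rim at 26.7 mm with no upward force, so socket B has slid over the nut. I'll continue to the washer.

{"fn": "apply_moves", "kwargs": {"targets": [{"dp": [3, 0, 0], "yaw": 0}, {"dp": [6, 0, 0], "yaw": 0}, {"dp": [9, 0, 0], "yaw": 0}, {"dp": [12, 0, 0], "yaw": 0}, {"dp": [15, 0, 0], "yaw": 0}, {"dp": [15, 0, 0], "yaw": 0}, {"dp": [15, 0, 0], "yaw": 0}]}}

```text
time: 32.68
ee_pos: [0.5523, 0.2131, 0.0802]
orientation: [[0.003, 0.883, 0.469], [0.02, 0.469, -0.883], [-1.0, 0.012, -0.017]]
contact_force: [-3.9, 0.4, 5.2]
finger_gap: 0.0171
```

```bash
python3 st.py; python3 - <<'E'
from h import *
im=snapshot("side")[:,:,::-1];cv2.imwrite("pics/e1full.png",im);cv2.imwrite("pics/e1.png",cv2.resize(im[130:320,210:390],None,fx=3,fy=3,interpolation=cv2.INTER_CUBIC))
E
```

```text
t 32.68 p [552.3 213.1  80.2] psi 27.97 toolx [ 0.0029  0.0203 -0.9998] gap 0.0171 F [-3.9  0.4  5.2] M [0.16 1.12 0.03] q [ 0.3   0.08  1.51  0.02  1.54 -0.19]
rim [552.5 214.4  13.8]
```

View pics/e1.png

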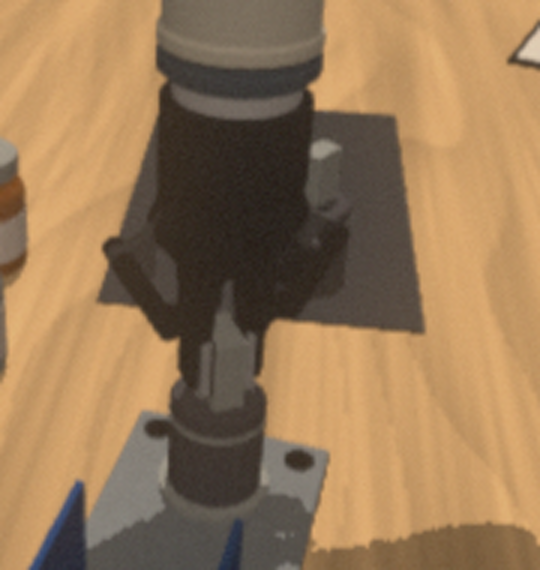

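Side view shows the socket body low on the washer (bottom near zoom (215,505)), upright and still gripped; socket A stands at (325,180). C is hidden, so I'll check it from the other cameras.

```bash
python3 - <<'E'
from h import *
for n in("top","wrist"): cv2.imwrite(f"pics/e2_{n}.png",snapshot(n)[:,:,::-1])
E
```

```text
(no output)
```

View pics/e2_top.png

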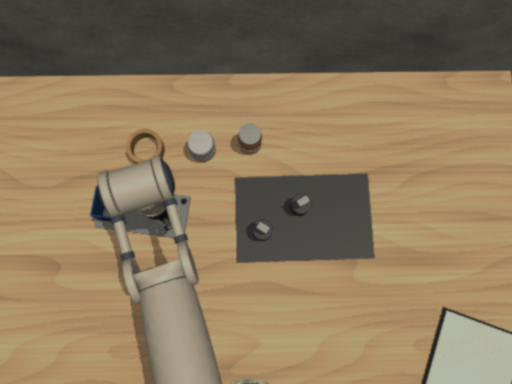

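View pics/e2_wrist.png

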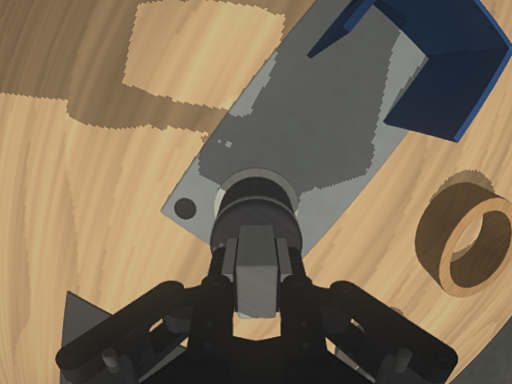

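The top view shows both rejected sockets upright on the mat (shanks near (262,228) and (303,201)), and the bystanders have not moved. The wrist view shows the gripped socket seated inside the washer outline. Before handing in I'll let the arm settle with a light press.

{"fn": "apply_moves", "kwargs": {"targets": [{"dp": [2, 0, 0], "yaw": 0}, {"dp": [2, 0, 0], "yaw": 0}, {"dp": [2, 0, 0], "yaw": 0}, {"dp": [2, 0, 0], "yaw": 0}, {"dp": [2, 0, 0], "yaw": 0}]}}

```text
time: 33.25
ee_pos: [0.5524, 0.213, 0.0802]
orientation: [[0.004, 0.883, 0.469], [0.021, 0.469, -0.883], [-1.0, 0.013, -0.016]]
contact_force: [-3.8, 0.4, 5.6]
finger_gap: 0.0174
```

```bash
python3 st.py; python3 -c "
from plant import *
print(sense()['qd'].round(4)); print(job_done())"
```

```text
t 33.25 p [552.4 213.   80.2] psi 27.97 toolx [ 0.0036  0.0205 -0.9998] gap 0.0174 F [-3.8  0.4  5.6] M [0.1  1.24 0.03] q [ 0.3   0.08  1.51  0.02  1.54 -0.19]
rim [552.6 214.4  13.8]
[-0.0004  0.0008  0.0018 -0.001   0.0014 -0.0013]
the job is handed in; nothing more can be done
None
```

I tried all three sockets on the nut. The third one slid fully down, and I handed the job in at 33 s with the arm still gripping it.

- **First socket (rejected):** it stopped with its rim at about 34 mm, on top of the nut.
- **Second socket (rejected):** it stopped at about 31 mm, on the bevelled edge. Small turns and sideways shifts did not get it down.
- **Rejected sockets:** I stood both back on the mat. The second one is about 20 mm from where it started.

**Last checks on the seated socket:**
- **Depth:** the rim is at 13.8 mm, and the washer is at 14 mm.
- **Position and tilt:** the tool is within 1 mm of the measured nut axis. If the socket follows the tool's tilt of about 0.02 rad, its rim is about 1.5 mm off the axis.
- **Grip and motion:** the fingers read 17.4 mm on the shank with 70 N commanded, pressing lightly downward. The arm was at rest.

The last top picture shows the two rejected sockets upright on the mat, and the jar, tin and tape roll where they started.

**Disagreements along the way:**
- **Tool tilt:** it drifted by up to 0.036 rad during the work, and I brought it back down before fetching the second socket.
- **Side camera:** it put the first socket's rim several mm off in y from the wrist camera. I used the wrist camera's nut position.

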